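# Gauge the guide bushes and pack the good ones

## Task

Take the plug gauge from its wooden stand and try it, without forcing it, in every guide bush of the row on the table, working along the row from its left end (seen from the robot) so that none is missed, then put the gauge back in the stand. Pack the bushes that take the gauge right up to its collar into the round pan, upright on its floor, in free places of the pattern of seven (one in the middle, six evenly round it) that the bushes in it have begun; stand those in which it sticks part-way upright in the grey tray. Leave the bushes already in the pan and all else as they are.

Things in the scene. Friction and masses are not known exactly. Their poses are not given: they have to be found in the camera images.
- bush_1_mid (a point): One of the row of upright bushes to be gauged; of numbers 1 to 9 three to five are there, numbered without regard to order or bore. Each: brass guide bush: foot flange 62 mm wide, 12 mm thick, then a round body 34 mm wide; 72 mm high, 0.3 kg; bore 23.5 mm, open at the top. Point: on the axis, half-way up (36 mm); z up the axis.
- bush_2_mid (a point): another bush of the row, outwardly the same as bush_1 (may be absent, like most of them). In a tight bush, whichever it is, the bore narrows to 17 mm from 24 to 26 mm below the top; a good bore is 23.5 mm for at least 55 mm
- bush_3_mid (a point): another bush of the row, outwardly the same as bush_1 (may be absent)
- bush_4_mid (a point): another bush of the row, outwardly the same as bush_1 (may be absent)
- bush_5_mid (a point): another bush of the row, outwardly the same as bush_1 (may be absent)
- bush_6_mid (a point): another bush of the row, outwardly the same as bush_1 (may be absent)
- bush_7_mid (a point): another bush of the row, outwardly the same as bush_1 (may be absent)
- bush_8_mid (a point): another bush of the row, outwardly the same as bush_1 (may be absent)
- bush_9_mid (a point): another bush of the row, outwardly the same as bush_1 (may be absent)
- packed_a_mid (a point): bush of the same shape and size, gauged before and packed in the middle of the pan
- packed_b_mid (a point): bush of the same shape and size, gauged before and packed in one of the outer places of the pan
- pan: round aluminium pan, fixed; inner floor 205 mm across, 4 mm above its underside; wall 26 mm high; 219 mm wide outside; low loop handles at +y and -y reach 122 mm from the centre. Origin: centre of its underside; x points from the middle to packed_b. The six outer places (packed_b, pan_place_2 to 6) lie 60 degrees apart, 67 mm from the middle.
- pan_place_2 (a point): free outer place of the packing pattern, on the pan's inner floor (height of the undersides of packed bushes)
- pan_place_3 (a point): free outer place of the packing pattern, on the pan's inner floor (height of the undersides of packed bushes)
- pan_place_4 (a point): free outer place of the packing pattern, on the pan's inner floor (height of the undersides of packed bushes)
- pan_place_5 (a point): free outer place of the packing pattern, on the pan's inner floor (height of the undersides of packed bushes)
- pan_place_6 (a point): free outer place of the packing pattern, on the pan's inner floor (height of the undersides of packed bushes)
- gauge_handle (a point): plug gauge, upright in its stand, 0.25 kg, 125 mm long: plug 20 mm wide and 45 mm long, collar 36 mm wide and 6 mm thick, dark round handle 24 mm wide and 74 mm long. Point: middle of the handle, 88 mm above the plug's lower end; z up. In a good bush it goes in 45 mm, till the collar rests on top; in a tight one 24 to 26 mm.
- stand_mouth (a point): wooden gauge stand, fixed, 78 x 78 mm, 56 mm high, with an upright hole 26 mm wide and 50 mm deep. Point: centre of the hole's mouth on the top face. With the gauge parked its collar rests on the top face and gauge_handle is 43 mm above this point.
- rework_tray: shallow grey tray, fixed, 84 mm along its x and 150 mm along its y, 21 mm high, walls 3 mm, inner floor 6 mm above its underside. Origin: centre of its underside. Two bushes fit side by side along y.
- steel_cup: bystander: plain steel cup, 72 mm wide, 82 mm high; origin at the centre of its underside. Leave it alone.
- tub_lid_2: bystander: pink tub lid, 98 mm wide, 16 mm high; origin at the centre of its underside. Leave it alone.
- tub_14: bystander: open pink tub of set gel, 96 mm wide, 55 mm high; origin at the centre of its underside. Leave it alone.

How it is judged:
By the outcome, as a careful person would: the job done as asked, in the order asked, and still so for the second after the job is handed in, with the robot touching nothing.
Of bush_1, bush_6 only 1 to 1 are there at a start; the rules pass over those that are not, and their reading is None.
Of bush_2, bush_7 only 1 to 1 are there at a start; the rules pass over those that are not, and their reading is None.
Of bush_4, bush_8 only 1 to 1 are there at a start; the rules pass over those that are not, and their reading is None.
Of bush_5, bush_9 only 1 to 1 are there at a start; the rules pass over those that are not, and their reading is None.
Of bush_2, bush_5, bush_6, bush_8 only 2 to 2 are there at a start; the rules pass over those that are not, and their reading is None.
At some moment in a run one of bush_1, bush_2, bush_3, bush_4, bush_5, bush_6, bush_7, bush_8, bush_9 may be knocked a few centimetres aside while the robot is not near it.
It also fails if it takes over 210 s, if anything falls off the work surface, if the arm or the gripper's body presses on something with over 40 N, if the wrist force passes 120 N, or if a joint passes its speed limit or range.

## Robot

A 6-joint arm with a two-finger parallel gripper is mounted at the origin on a cart in front of the work surface, level with it; the furniture and walls round the work are solid. World frame = base frame: x ahead of the robot, y to its left, z up, the work surface at z = 0. Lengths are in mm, angles in rad, forces in N, time in s.
With the tool pointing down it reaches from about 275 to 1000 mm from the base axis. Payload 8.4 kg.
Tool frame: the origin (TCP) lies at the very end of the fingers, on their centre line; the grasp point (between the pads) lies 19 mm behind it; z points along the fingers, y is the direction in which the jaws open and shut (so a half turn about z gives the same grasp; the last joint's range is limited). The gripper opens to 85 mm and grips with 20 to 120 N. Pads are 22 mm wide; open, the fingers measure 114 mm over their backs; the gripper's body (76 mm by 85 mm) begins 54 mm behind the grasp point. The pads swing forward as they close: fully open they stand 13 mm farther back than shut.
Start: joints at [1.328, 0.353, 1.633, -0, 1.155, -0.002], TCP at [149.048, 606.97, 231.281] pointing down, gripper open.
Joint ranges: [-2.63, 2.63], [-0.92, 2.1], [0.06, 2.66], [-1.3, 4.44], [0, 2.69], [-3.02, 3.02]. Speed limits (rad/s): [2.22, 2.22, 2.79, 3.14, 3.14, 3.14].

## Interface

Orientations are given as [roll, pitch, yaw] about the fixed x, y, z axes, in that order (R = Rz(yaw) Ry(pitch) Rx(roll)).
In Python, from rig import sense, grab_frame, sign_off, masks_of gives the robot as it stands. The module is installed in compiled form; this text tells all that it offers.
- The arm moves only by the shell command python3 -m inch 'ROWS' [FORCE]. ROWS is JSON, a list of rows, each an object of numbers: "gripper": the finger opening in m, from 0 to 0.0854; "tx", "ty", "tz": the shift along the tool's x, y, z in m; "spin": the turn about the tool's z in degrees. In form: [{"gripper": .., "tx": .., "ty": .., "tz": .., "spin": ..}, ...]. A call has exactly 8 rows; each row shifts and turns the commanded pose from where the row before left it, along the tool's axes as they then stand; what a row does not reach is not made up. A row lasts 1/10 s, in which the tool goes at most 50 mm and 8.59 degrees, less where a joint would pass 70% of its speed; a pose out of reach is approached as far as the arm can. A call is refused whole if a number of a shift passes 0.05 or a number of a turn 8.59, either way. A call with a gripper value outside its range is refused whole. The fingers move at their own pace and stop on an object; FORCE is the grip in N (left out, the last holds). Time passes only in rows, so rows that do not move let the fingers close, or fill a call up. It gives the time, the measured TCP pose, the force and the opening at its end, in the units of the state.
- sense(): the state, without advancing time (a new reading comes with each control period).
- grab_frame(name): name is "scene" or "top" or "wrist"; returns a dict with "pixels" (400x640x3 uint8, red, green, blue), "K" (3x3 intrinsics, pixels), "k1" (the pictures are not rectified: a ray, as slopes to the right and down, at radius r is drawn at 1 + k1 r^2 times it, then the intrinsics apply), "extrinsics" (4x4, takes a point from camera to world coordinates). Camera axes: x right, y down, z forward; pixel columns grow to the right and rows downward; lengths in mm; the calibration is good to about 2 mm. A picture is of the moment at which its call begins. There is no depth.
- sign_off(): hands the job in, once; it reports no verdict.
Trained networks look in the newest picture that a camera, given by its name, has taken for a name from the list of things; names that differ only in an ending like _2 or _b are one class to them, and where a whole thing is asked for, a point or a joint stands for the part that bears it (a point fixed in the world has none). Each returns a list of dicts, best first, with "conf" (0 to 1); they miss things now and then, are a little off and sometimes report something else, mostly with a low value. They report only what shows in the picture. A call takes as long as a camera call.
- masks_of(camera, target): "pixels" (400x640 bool, what is visible of it) and "centre" ([row, column] in pixels, amid what is visible of it).
The state is a dict: "clock": time; "qpos": joint angles; "qvel": joint speeds; "joint_efforts": joint torques, N m; "eef_pos": TCP position; "tcp_rot": TCP orientation; "contact_force": force on the tool from outside, world axes, zero at the start; "wrist_torque": the same for the moment, N m; "opening": opening from 0.0 (shut) to 1.0 (fully open).
Only numpy, scipy, OpenCV 4.12 (cv2) and the standard library are available. Lean on these libraries where they do the work, as an engineer would, in place of code of your own. Each camera call takes 0.05 s, during which the arm holds its last target.

## Working session

There is one attempt and no reset: what is moved stays moved. The work goes in short steps, Python scripts to look and compute and a shell command to move; the robot and the scene stay as the last step left them, time stands still between calls to the robot, and variables do not carry over. Pictures are saved under pics/ and viewed, and the job is handed in when it is done.

```bash
mkdir -p pics; ls; python3 - <<'E'
from rig import sense, grab_frame
import cv2
s=sense();print(s)
for n in ["scene","top","wrist"]:
    f=grab_frame(n);cv2.imwrite(f"pics/{n}0.png",f["pixels"][:,:,::-1]);print(n,f["K"],f["k1"],f["extrinsics"])
E
```

```text
pics
{'clock': 0.0, 'qpos': array([ 1.32761759e+00,  3.53619693e-01,  1.63415725e+00, -5.47694697e-06,
        1.15519710e+00, -2.38896522e-03]), 'qvel': array([ 1.05749827e-03,  2.57623681e-03,  7.75229788e-04,  6.95355087e-04,
       -1.52094505e-04,  1.05023155e-05]), 'joint_efforts': array([ 1.89421648e-03, -6.05267215e+01, -3.42073095e+01, -1.31033232e-05,
        9.28175985e-03, -6.04259597e-06]), 'eef_pos': array([148.92121518, 606.49710319, 230.56956286]), 'tcp_rot': array([-3.14021126e+00,  1.70756816e-06,  2.90080510e+00]), 'contact_force': array([-0.49449718,  0.72454179, -0.31823231]), 'wrist_torque': array([-0.0182103 ,  0.02742843,  0.00813183]), 'opening': 0.9997938590143544}
scene [[447.74561457   0.         327.40750237]
 [  0.         447.74561457 197.29719709]
 [  0.           0.           1.        ]] -0.004951396903221168 [[ 7.91929073e-01 -3.91008418e-01  4.68999745e-01 -1.13762732e+01]
 [-6.10592398e-01 -5.13420492e-01  6.02972903e-01 -7.75110065e+02]
 [ 5.02659835e-03 -7.63879451e-01 -6.45339382e-01  8.86605270e+02]
 [ 0.00000000e+00  0.00000000e+00  0.0000000
[... 167 characters left out ...]
33261623 [[ 2.46676201e-02 -9.85325360e-01  1.68894773e-01  3.34299488e+02]
 [-9.99447056e-01 -2.80748711e-02 -1.78152476e-02 -1.72256528e+01]
 [ 2.22955142e-02 -1.68361924e-01 -9.85473071e-01  1.36115225e+03]
 [ 0.00000000e+00  0.00000000e+00  0.00000000e+00  1.00000000e+00]]
wrist [[316.96979478   0.         326.64353445]
 [  0.         316.96979478 203.34110166]
 [  0.           0.           1.        ]] -0.04967627615466162 [[ 2.39070982e-01  9.37817314e-01  2.51681846e-01  8.55376944e+01]
 [ 9.71002020e-01 -2.30799412e-01 -6.23434802e-02  6.22198140e+02]
 [-3.78773209e-04  2.59288097e-01 -9.65799948e-01  3.72921647e+02]
 [ 0.00000000e+00  0.00000000e+00  0.00000000e+00  1.00000000e+00]]
```

View pics/scene0.png

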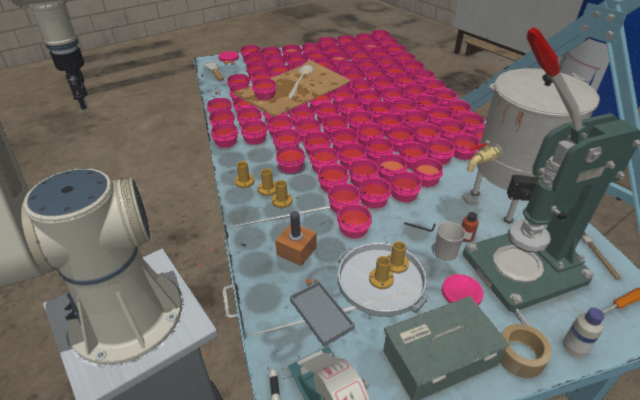

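View pics/top0.png

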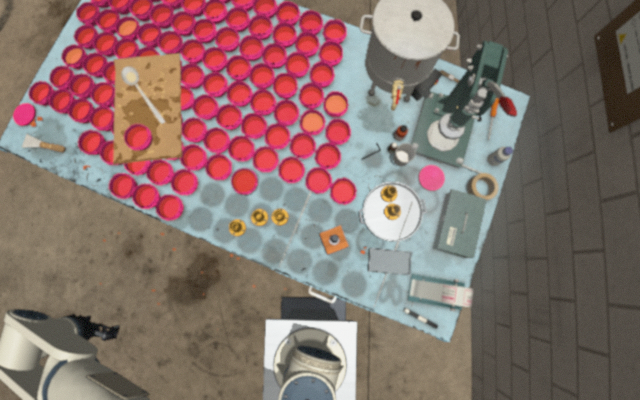

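View pics/wrist0.png

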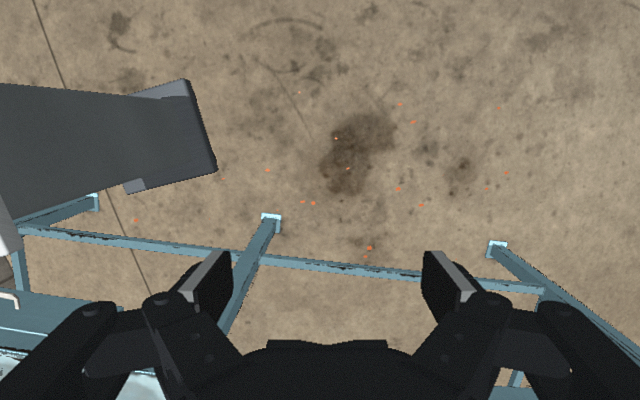

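```bash
cat > h.py <<'E'
import numpy as np, cv2
from scipy.optimize import minimize
from rig import sense, grab_frame, masks_of
def proj(f,P):
    P=np.atleast_2d(P).astype(float);E=f["extrinsics"];c=(P-E[:3,3])@E[:3,:3]
    s=c[:,:2]/c[:,2:];r2=(s**2).sum(1,keepdims=True);s=s*(1+f["k1"]*r2)
    return s@np.diag([f["K"][0,0],f["K"][1,1]])+f["K"][:2,2]
def unproj(f,uv,z):
    uv=np.atleast_2d(uv).astype(float);d=(uv-f["K"][:2,2])/np.array([f["K"][0,0],f["K"][1,1]])
    s=d.copy()
    for _ in range(20): s=d/(1+f["k1"]*(s**2).sum(1,keepdims=True))
    R=np.c_[s,np.ones(len(s))]@f["extrinsics"][:3,:3].T;o=f["extrinsics"][:3,3]
    t=(z-o[2])/R[:,2]
    return (o+R*t[:,None])
A=np.linspace(0,2*np.pi,48,endpoint=False)
def cyl(x,y,r,z0,z1):
    c=np.c_[x+r*np.cos(A),y+r*np.sin(A)]
    return np.vstack([np.c_[c,c[:,0]*0+z0],np.c_[c,c[:,0]*0+z1]])
BUSH=[(31,0,12),(17,12,72)]
def sil(f,x,y,parts,z=0,S=4):
    m=np.zeros((400*S,640*S),np.uint8)
    for r,a,b in parts:
        p=proj(f,cyl(x,y,r,z+a,z+b));h=cv2.convexHull(np.round((p+.5)*S*16).astype(np.int32)-8*0)
        cv2.fillConvexPoly(m,h,255,shift=4)
    return cv2.resize(m,(640,400),interpolation=cv2.INTER_AREA)/255.
def fit(f,mask,x,y,parts,z=0):
    M=mask.astype(float)
    def cost(p): return np.abs(sil(f,p[0],p[1],parts,z)-M).sum()
    r=minimize(cost,[x,y],method="Nelder-Mead",options=dict(initial_simplex=[[x,y],[x+8,y],[x,y+8]],xatol=.2,fatol=.2,maxiter=60))
    return r.x,r.fun/M.sum()
def save(n,img,crop=None,s=1):
    if crop: img=img[crop[0]:crop[1],crop[2]:crop[3]]
    cv2.imwrite(f"pics/{n}.png",cv2.resize(img[:,:,::-1],None,fx=s,fy=s,interpolation=cv2.INTER_CUBIC))
E
python3 - <<'E'
from h import *
for cam in ["top","scene"]:
    f=grab_frame(cam)
    for n,z in [("bush_1_mid",36),("gauge_handle",99+40-40),("stand_mouth",56),("pan",13),("rework_tray",12),("steel_cup",41)]:
        for d in masks_of(cam,n):
            if d["conf"]<.3: continue
            c=d["centre"];p=unproj(f,[c[1],c[0]],z)[0]
            out=""
            if n.startswith("bush"):
                out=fit(f,d["pixels"],p[0],p[1],BUSH)
            print(cam,n,round(d["conf"],2),np.round(c),p.round(),d["pixels"].sum(),out)
    for d in masks_of(cam,"packed_a_mid"):print("packed",d["conf"],d["centre"])
E
```

```text
top gauge_handle 0.39 [180. 243.] [622. 245.  99.] 557 
top stand_mouth 0.37 [152. 401.] [ 752. -310.   56.] 351 
top pan 0.59 [210. 402.] [ 547. -321.   13.] 2544 
top rework_tray 0.78 [260. 388.] [ 363. -268.   12.] 1018 
top rework_tray 0.52 [179. 244.] [644. 258.  12.] 558 
top steel_cup 0.81 [153. 403.] [ 754. -320.   41.] 385 
packed 0.57 [210.1, 393.2]
scene gauge_handle 0.74 [229. 295.] [422. -88.  99.] 332 
scene stand_mouth 0.98 [241. 296.] [421. -88.  56.] 1117 
scene pan 0.65 [288. 378.] [ 511. -306.   13.] 4333 
scene pan 0.54 [292. 463.] [ 668. -439.   13.] 913 
scene rework_tray 0.7 [313. 322.] [ 359. -279.   12.] 2247 
scene steel_cup 0.88 [238. 447.] [ 753. -310.   41.] 948 
packed 0.56 [275.9, 378.2]
```

```bash
python3 - <<'E'
from h import *
for cam in ["top","scene"]:
    f=grab_frame(cam)
    for n in ["bush_1_mid","packed_a_mid","pan"]:
        for d in masks_of(cam,n):
            c=d["centre"];print(cam,n,round(d["conf"],2),np.round(c),d["pixels"].sum())
    if cam=="top": save("topz",f["pixels"],(160,300,200,460),3)
    else: save("scenez",f["pixels"],(150,345,220,460),3)
E
```

```text
top packed_a_mid 0.51 [209. 391.] 269
top packed_a_mid 0.44 [215. 280.] 225
top pan 0.9 [216. 401.] 2482
scene bush_1_mid 0.17 [287. 376.] 3988
scene packed_a_mid 0.62 [277. 380.] 603
scene pan 0.69 [289. 373.] 4051
```

View pics/topz.png

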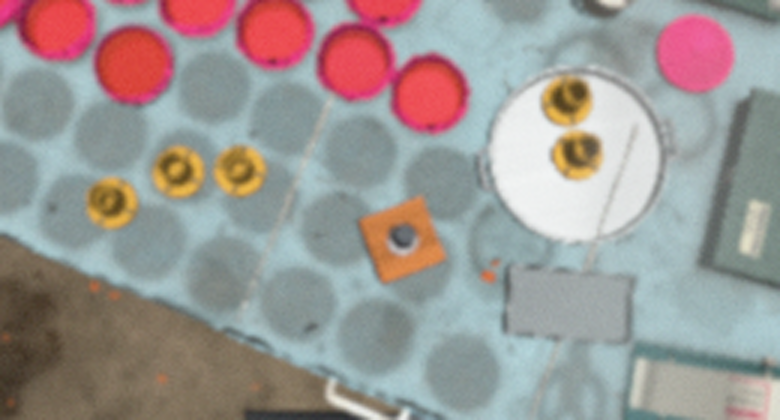

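View pics/scenez.png

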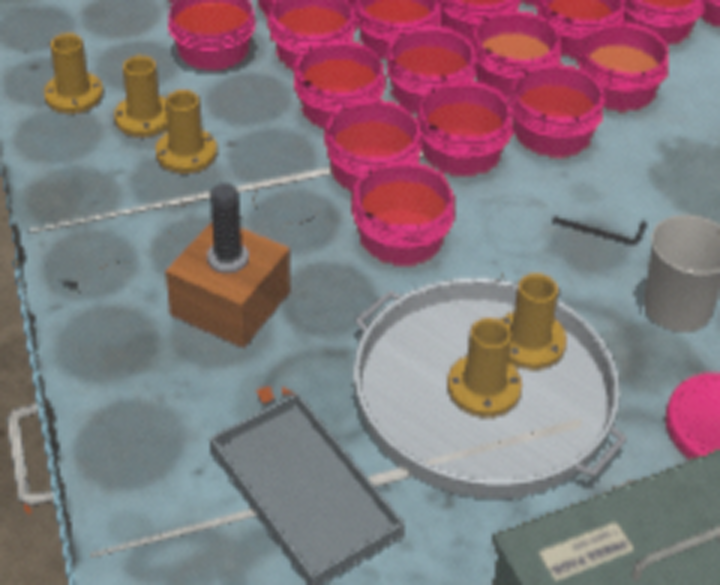

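```bash
cat >> h.py <<'E'
def brass(f):
    h=cv2.cvtColor(f["pixels"],cv2.COLOR_RGB2HSV)
    return ((h[...,0]>16)&(h[...,0]<30)&(h[...,1]>140)&(h[...,2]>50))
def comps(m,amin=80):
    n,l,s,c=cv2.connectedComponentsWithStats(m.astype(np.uint8))
    return [(l==i,c[i]) for i in range(1,n) if s[i,4]>=amin]
E
python3 - <<'E'
from h import *
for cam in ["top","scene"]:
    f=grab_frame(cam)
    m=brass(f); m=cv2.morphologyEx(m.astype(np.uint8),cv2.MORPH_CLOSE,np.ones((3,3)))
    # fill holes
    cs,_=cv2.findContours(m,cv2.RETR_EXTERNAL,cv2.CHAIN_APPROX_NONE)
    mm=np.zeros_like(m);cv2.drawContours(mm,cs,-1,1,-1)
    for c,cen in comps(mm,60):
        p=unproj(f,cen,30)[0]
        z=0 if p[1]>-150 else 4
        print(cam,cen.round(),c.sum(),p.round(),fit(f,c,p[0],p[1],BUSH,z))
E
```

```text
top [141. 115.] 503 [879. 666.  30.] (array([900.64799872, 680.93557137]), np.float64(0.5570342649982458))
top [161. 104.] 83 [923. 595.  30.] (array([919.38876555, 593.03217292]), np.float64(2.241152846680841))
top [388. 194.] 157 [ 602. -267.   30.] (array([ 608.28724154, -268.76263032]), np.float64(0.5569626576745348))
top [390. 212.] 106 [ 537. -272.   30.] (array([ 537.73821643, -275.09191479]), np.float64(1.309618941916389))
top [259. 217.] 180 [504. 194.  30.] (array([509.42497562, 197.85132179]), np.float64(0.36396514161220045))
top [280. 217.] 181 [507. 121.  30.] (array([509.79606004, 121.79330996]), np.float64(0.34780630484237895))
top [237. 227.] 183 [465. 271.  30.] (array([468.91464002, 272.65176937]), np.float64(0.3727847423122254))
scene [243. 176.] 286 [465. 269.  30.] (array([471.91436922, 282.22806965]), np.float64(0.3523378582202112))
scene [274. 189.] 619 [506. 152.  30.] (array([510.5683549 , 127.99143774]), np.float64(0.5774652348823213))
scene [389. 267.] 766 [ 569. -283.   30.] (array([ 600.1943982, -271.2504417]), np.float64(0.6724978241949521))
```

```bash
python3 - <<'E'
from h import *
for cam,pts in [("top",[(467,272),(508,196),(508,121)]),("scene",[(467,272),(508,196),(508,121)])]:
    f=grab_frame(cam);im=cv2.resize(f["pixels"],None,fx=4,fy=4,interpolation=cv2.INTER_CUBIC)
    for x,y in pts:
        for r,a,b in BUSH:
            for z in (a,b):
                p=proj(f,cyl(x,y,r,z,z)[:48]);cv2.polylines(im,[np.round((p+.5)*4).astype(np.int32)],True,(255,255,255),1)
    if cam=="top": save("o1",im[760:1000,840:1240],None,2)
    else: save("o2",im[600:860,880:1240],None,2)
E
```

```text
(no output)
```

View pics/o1.png

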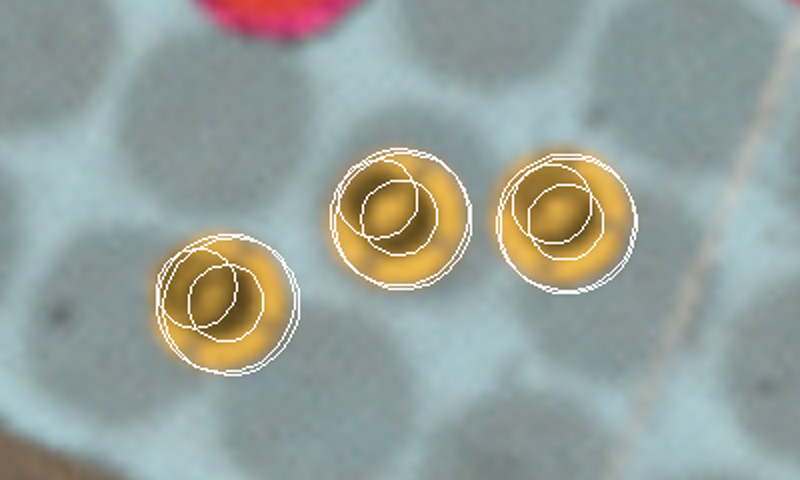

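View pics/o2.png

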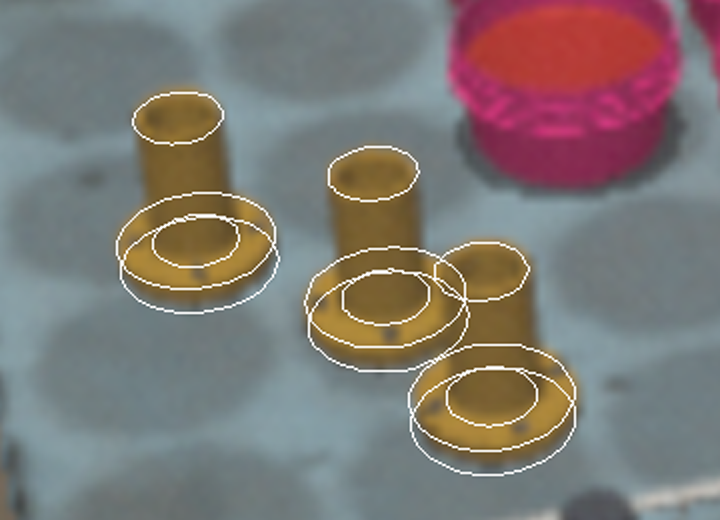

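```bash
python3 -m inch '[{"spin":8.5,"gripper":0.0854},{"spin":8.5},{"spin":8.5},{"spin":8.5},{"spin":8.5},{"spin":8.5},{"spin":8.5},{"spin":8.5}]'; python3 - <<'E'
from h import *
s=sense();print(np.degrees(s["tcp_rot"]),s["eef_pos"])
for cam in ["top","scene"]:
    f=grab_frame(cam)
    print(cam,proj(f,[[422,-90,136],[422,-90,56],[422,-90,62]]).round(1))
    u,v=proj(f,[422,-90,100])[0]
    save("g_"+cam,f["pixels"],(int(v)-35,int(v)+35,int(u)-35,int(u)+35),8);print(int(u)-35,int(v)-35)
E
```

```text
[ 1.79998461e+02 -4.50241748e-04  1.66205532e+02] [149.02982423 606.97533501 231.29258239]
top [[340.4 240.2]
 [339.  241.9]
 [339.1 241.8]]
304 205
scene [[295.3 218.5]
 [296.6 241.3]
 [296.5 239.7]]
260 194$[0]: bad value
```

View pics/g_top.png

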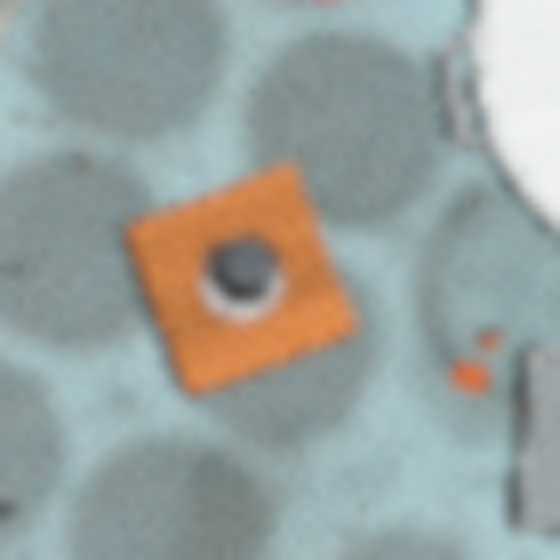

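View pics/g_scene.png

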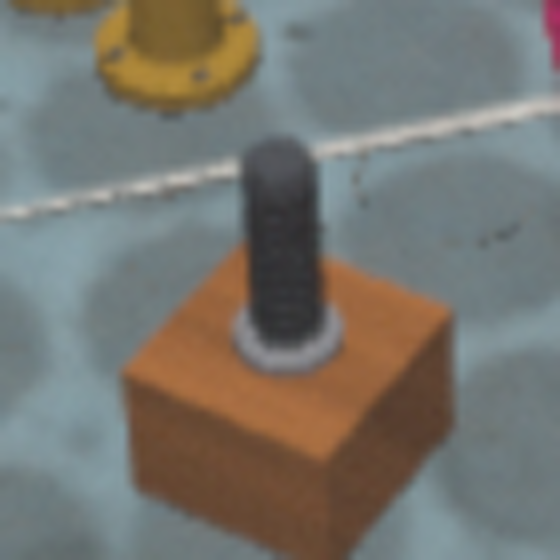

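```bash
python3 -m inch '[{"gripper":0.0854,"tx":0,"ty":0,"tz":0,"spin":8.5},{"gripper":0.0854,"tx":0,"ty":0,"tz":0,"spin":8.5},{"gripper":0.0854,"tx":0,"ty":0,"tz":0,"spin":8.5},{"gripper":0.0854,"tx":0,"ty":0,"tz":0,"spin":8.5},{"gripper":0.0854,"tx":0,"ty":0,"tz":0,"spin":8.5},{"gripper":0.0854,"tx":0,"ty":0,"tz":0,"spin":8.5},{"gripper":0.0854,"tx":0,"ty":0,"tz":0,"spin":8.5},{"gripper":0.0854,"tx":0,"ty":0,"tz":0,"spin":8.5}]'; python3 - <<'E'
from h import *
s=sense();print(np.degrees(s["tcp_rot"]),s["eef_pos"],s["clock"])
for cam,p in [("top",(334.6,238.1)),("scene",(295,214))]:
    f=grab_frame(cam); print(cam,unproj(f,p,136))
    print(unproj(f,dict(top=(334.5,240.5),scene=(296,236.3))[cam],62))
E
```

```text
clock: 2.45
eef_pos: [149.0, 607.0, 231.3]
tcp_rot: [3.142, -0.0, 1.708]
contact_force: [0.2, 0.2, -0.9]
opening: 0.999
[ 1.79999357e+02 -1.62899447e-03  9.78519918e+01] [149.04616477 606.97955368 231.2716511 ] 2.45
top [[428.46351444 -71.11056782 136.        ]]
[[425.894208  -74.1956031  62.       ]]
scene [[430.7168919  -75.92367157 136.        ]]
[[427.86139274 -79.19937602  62.        ]]
```

```bash
python3 -m inch '[{"gripper":0.0854,"tx":0,"ty":0,"tz":0,"spin":7.85},{"gripper":0.0854,"tx":-0.0455,"ty":0.0186,"tz":0,"spin":0},{"gripper":0.0854,"tx":-0.0455,"ty":0.0186,"tz":0,"spin":0},{"gripper":0.0854,"tx":-0.0455,"ty":0.0186,"tz":0,"spin":0},{"gripper":0.0854,"tx":-0.0455,"ty":0.0186,"tz":0,"spin":0},{"gripper":0.0854,"tx":-0.0455,"ty":0.0186,"tz":0,"spin":0},{"gripper":0.0854,"tx":-0.0455,"ty":0.0186,"tz":0,"spin":0},{"gripper":0.0854,"tx":-0.0455,"ty":0.0186,"tz":0,"spin":0}]' && python3 -m inch '[{"gripper":0.0854,"tx":-0.0455,"ty":0.0186,"tz":0,"spin":0},{"gripper":0.0854,"tx":-0.0455,"ty":0.0186,"tz":0,"spin":0},{"gripper":0.0854,"tx":-0.0455,"ty":0.0186,"tz":0,"spin":0},{"gripper":0.0854,"tx":-0.0455,"ty":0.0186,"tz":0,"spin":0},{"gripper":0.0854,"tx":-0.0455,"ty":0.0186,"tz":0,"spin":0},{"gripper":0.0854,"tx":-0.0455,"ty":0.0186,"tz":0,"spin":0},{"gripper":0.0854,"tx":-0.0455,"ty":0.0186,"tz":0,"spin":0},{"gripper":0.0854,"tx":-0.0455,"ty":0.0186,"tz":0,"spin":0}]'; python3 - <<'E'
from h import *
s=sense();print(np.degrees(s["tcp_rot"]),s["eef_pos"],s["clock"])
f=grab_frame("wrist");save("w1",f["pixels"]);print(proj(f,[[428,-75,136],[428,-75,56]]));print(f["extrinsics"].round(3))
E
```

```text
clock: 3.35
eef_pos: [281.6, 287.6, 231.5]
tcp_rot: [3.141, -0.001, 1.583]
contact_force: [0.3, -0.1, 0.9]
opening: 1.004
clock: 4.15
eef_pos: [432.8, -76.0, 231.7]
tcp_rot: [3.14, 0.0, 1.582]
contact_force: [0.3, 0.4, -0.8]
opening: 1.0
[1.79936865e+02 1.29626360e-03 9.06182715e+01] [432.75716897 -76.03734699 231.67502951] 4.15
[[320.23462291 204.05078378]
 [321.62132418 183.66634679]]
[[ 1.0000e+00  9.0000e-03  4.0000e-03  4.3189e+02]
 [ 1.0000e-02 -9.6600e-01 -2.5800e-01 -1.0818e+01]
 [ 2.0000e-03  2.5800e-01 -9.6600e-01  3.7394e+02]
 [ 0.0000e+00  0.0000e+00  0.0000e+00  1.0000e+00]]
```

View pics/w1.png

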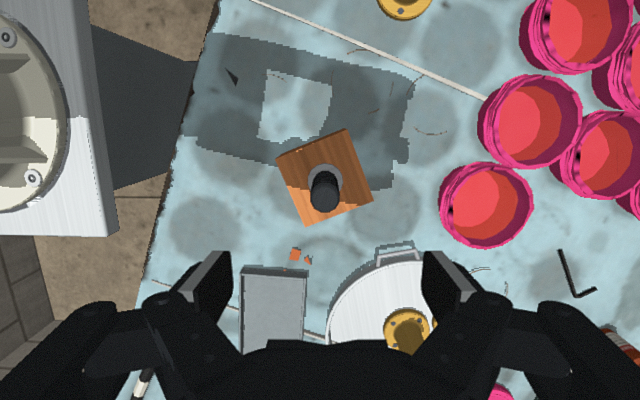

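```bash
python3 - <<'E'
from h import *
f=grab_frame("wrist");save("w1z",f["pixels"],(150,240,270,380),7)
s=sense();print(s["eef_pos"],np.degrees(s["tcp_rot"]))
for p,z in [((325,194),136),((323,182),62)]: print(unproj(f,p,z))
print(proj(f,s["eef_pos"]))
for d in masks_of("wrist","gauge_handle"): print(d["conf"],d["centre"])
E
```

```text
[434.42103046 -78.63219152 231.73647372] [1.79871507e+02 1.05594230e-01 9.03648790e+01]
[[435.05503588 -73.02506772 136.        ]]
[[433.07060231 -78.43392067  62.        ]]
[[323.54988268 251.22005931]]
0.7 [179.7, 323.8]
```

View pics/w1z.png

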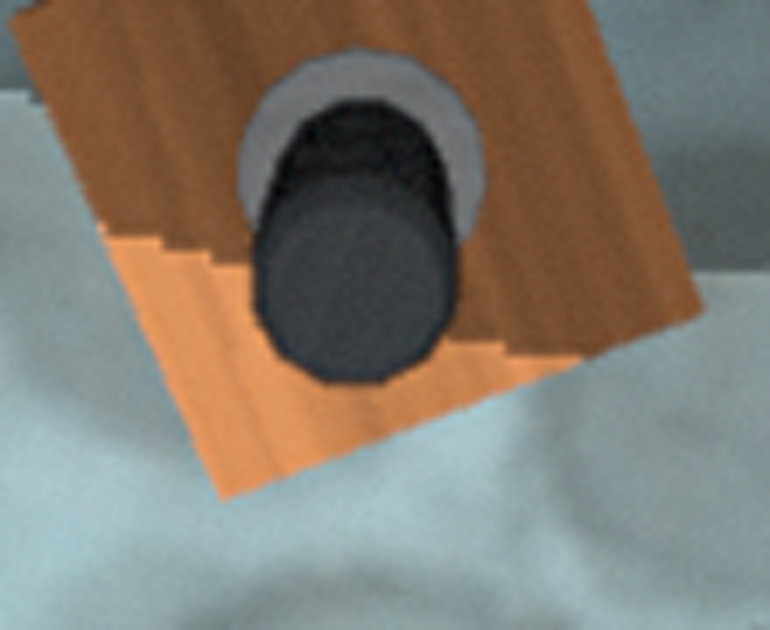

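```bash
python3 - <<'E'
from h import *
f=grab_frame("wrist")
s=sense();print(s["eef_pos"],np.degrees(s["tcp_rot"]),s["clock"])
for p,z in [((321.0,190.2),136),((321.2,174.2),62)]: print(unproj(f,p,z))
f=grab_frame("top");save("t2",f["pixels"],(190,300,300,440),5)
E
```

```text
[432.23230078 -74.82561143 231.14482757] [-1.79974021e+02 -1.54149251e-02  9.03882112e+01] 4.35
[[428.8193357  -64.22115268 136.        ]]
[[427.83241571 -64.48587101  62.        ]]
```

```bash
cat >> h.py <<'E'
import pickle
def snap(cam,n,crop=None,s=1):
    f=grab_frame(cam);pickle.dump(f,open(f"pics/{n}.pkl","wb"));save(n,f["pixels"],crop,s);return f
def load(n): return pickle.load(open(f"pics/{n}.pkl","rb"))
def st():
    s=sense();print("t",round(s["clock"],2),"eef",s["eef_pos"].round(1),"yaw",np.degrees(s["tcp_rot"]).round(2),"F",s["contact_force"].round(1),"op",round(s["opening"],3));return s
E
python3 - <<'E'
from h import *
st();f=snap("wrist","w2",(150,240,270,380),7);st()
E
```

```text
t 4.4 eef [431.8 -73.8 231.1] yaw [-1.7996e+02 -2.0000e-02  9.0440e+01] F [-0.1  0.7  0.3] op 1.001
t 4.45 eef [431.7 -73.2 231.1] yaw [-1.7996e+02 -2.0000e-02  9.0490e+01] F [0.7 0.5 0.2] op 1.003
```

View pics/w2.png

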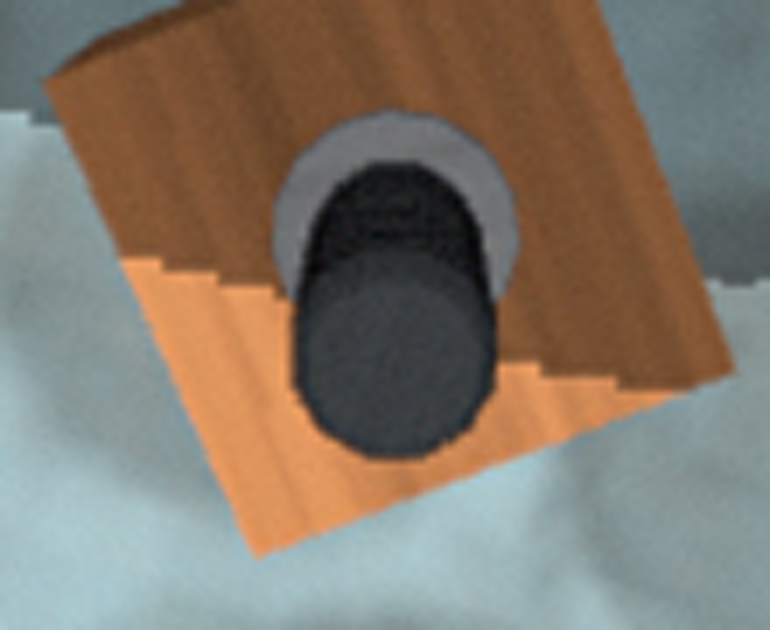

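```bash
python3 - <<'E'
from h import *
f=load("w2")
for p,z in [((326.0,201),136),((326,182.3),62)]: print(unproj(f,p,z))
st()
E
```

```text
[[431.3897331  -70.09278173 136.        ]]
[[431.24637988 -69.93865235  62.        ]]
t 4.45 eef [431.7 -73.2 231.1] yaw [-1.7996e+02 -2.0000e-02  9.0490e+01] F [0.7 0.5 0.2] op 1.003
```

```bash
python3 -m inch '[{"gripper":0.0854,"tx":0.003,"ty":0,"tz":0.02,"spin":0.4},{"gripper":0.0854,"tx":0,"ty":0,"tz":0.02,"spin":0},{"gripper":0.0854,"tx":0,"ty":0,"tz":0.02,"spin":0},{"gripper":0.0854,"tx":0,"ty":0,"tz":0.02,"spin":0},{"gripper":0.0854,"tx":0,"ty":0,"tz":0.02,"spin":0},{"gripper":0.0854,"tx":0,"ty":0,"tz":0,"spin":0},{"gripper":0.0854,"tx":0,"ty":0,"tz":0,"spin":0},{"gripper":0.0854,"tx":0,"ty":0,"tz":0,"spin":0}]'; python3 - <<'E'
from h import *
st();f=snap("wrist","w3");st();print(proj(f,[[431.3,-70,136],[431.3,-70,62]]))
E
```

```text
clock: 5.25
eef_pos: [432.9, -70.3, 132.3]
tcp_rot: [3.14, 0.0, 1.572]
contact_force: [0.7, -0.2, 0.2]
opening: 1.0
t 5.25 eef [432.9 -70.3 132.3] yaw [1.7991e+02 1.0000e-02 9.0040e+01] F [ 0.7 -0.2  0.2] op 1.0
t 5.3 eef [433.  -70.5 132.4] yaw [1.7989e+02 2.0000e-02 9.0020e+01] F [-0.   0.5 -0.1] op 1.004
[[323.23778596 259.91382481]
 [324.09310358 214.50261817]]
```

View pics/w3.png

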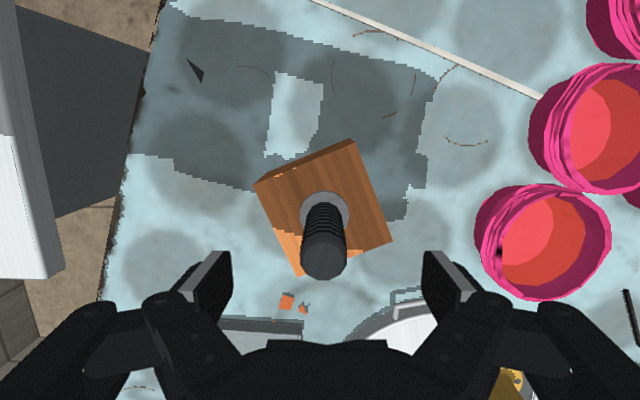

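```bash
python3 -m inch '[{"gripper":0.0854,"tx":0,"ty":-0.0015,"tz":0.018,"spin":0},{"gripper":0.0854,"tx":0,"ty":0,"tz":0.018,"spin":0},{"gripper":0.0854,"tx":0,"ty":0,"tz":0.016,"spin":0},{"gripper":0.0854,"tx":0,"ty":0,"tz":0,"spin":0},{"gripper":0.018,"tx":0,"ty":0,"tz":0,"spin":0},{"gripper":0.018,"tx":0,"ty":0,"tz":0,"spin":0},{"gripper":0.018,"tx":0,"ty":0,"tz":0,"spin":0},{"gripper":0.018,"tx":0,"ty":0,"tz":0,"spin":0}]' 50;python3 -m inch '[{"gripper":0.018,"tx":0,"ty":0,"tz":0,"spin":0},{"gripper":0.018,"tx":0,"ty":0,"tz":0,"spin":0},{"gripper":0.018,"tx":0,"ty":0,"tz":0,"spin":0},{"gripper":0.018,"tx":0,"ty":0,"tz":0,"spin":0},{"gripper":0.018,"tx":0,"ty":0,"tz":0,"spin":0},{"gripper":0.018,"tx":0,"ty":0,"tz":0,"spin":0},{"gripper":0.018,"tx":0,"ty":0,"tz":0,"spin":0},{"gripper":0.018,"tx":0,"ty":0,"tz":0,"spin":0}]' 50; python3 - <<'E'
from h import *
st();f=snap("wrist","w4");print(proj(f,[[431.3,-70,136],[431.3,-70,62]]))
E
```

```text
clock: 6.1
eef_pos: [431.2, -70.9, 79.9]
tcp_rot: [3.14, 0.0, 1.57]
contact_force: [0.7, 1.6, -0.1]
opening: 0.331
clock: 6.9
eef_pos: [431.1, -70.9, 80.0]
tcp_rot: [3.141, 0.0, 1.57]
contact_force: [-1.9, -0.1, 6.9]
opening: 0.269
t 6.9 eef [431.1 -70.9  80. ] yaw [1.7995e+02 1.0000e-02 8.9950e+01] F [-1.9 -0.1  6.9] op 0.269
[[327.21346404 328.96099201]
 [326.75319752 241.80626625]]
```

View pics/w4.png

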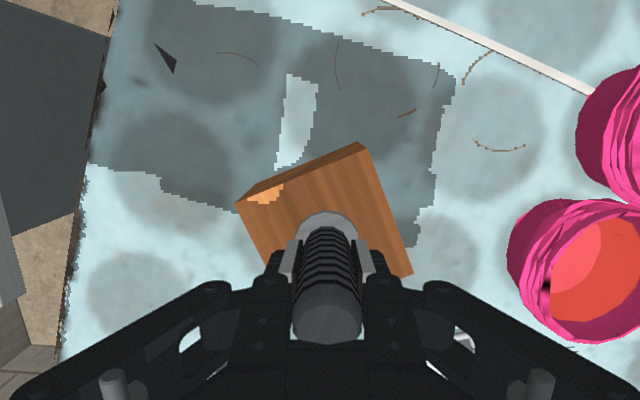

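```bash
python3 -m inch '[{"gripper":0.018,"tx":0,"ty":0,"tz":-0.012,"spin":0},{"gripper":0.018,"tx":0,"ty":0,"tz":-0.018,"spin":0},{"gripper":0.018,"tx":0,"ty":0,"tz":-0.02,"spin":0},{"gripper":0.018,"tx":0,"ty":0,"tz":-0.025,"spin":0},{"gripper":0.018,"tx":0.02,"ty":0.004,"tz":-0.025,"spin":0},{"gripper":0.018,"tx":0.035,"ty":0.004,"tz":-0.02,"spin":0},{"gripper":0.018,"tx":0.045,"ty":0.004,"tz":0,"spin":0},{"gripper":0.018,"tx":0.045,"ty":0.004,"tz":0,"spin":0}]' 50; python3 -m inch '[{"gripper":0.018,"tx":0.045,"ty":0.004,"tz":0,"spin":0},{"gripper":0.018,"tx":0.045,"ty":0.004,"tz":0,"spin":0},{"gripper":0.018,"tx":0.045,"ty":0.004,"tz":0,"spin":0},{"gripper":0.018,"tx":0.035,"ty":0.004,"tz":0,"spin":0},{"gripper":0.018,"tx":0.02,"ty":0.004,"tz":0,"spin":0},{"gripper":0.018,"tx":0.009,"ty":0,"tz":0,"spin":0},{"gripper":0.018,"tx":0,"ty":0,"tz":0,"spin":0},{"gripper":0.018,"tx":0,"ty":0,"tz":0,"spin":0}]'; python3 - <<'E'
from h import *
s=st();f=snap("wrist","w5");e=s["eef_pos"]
print(proj(f,[[467,274,72],[467,274,0],e+[0,0,-69],e+[0,0,-24]]))
st()
E
```

```text
clock: 7.75
eef_pos: [447.1, 75.5, 200.2]
tcp_rot: [3.14, -0.0, 1.569]
contact_force: [1.1, 0.1, -2.7]
opening: 0.268
clock: 8.55
eef_pos: [466.7, 271.8, 199.0]
tcp_rot: [-3.141, 0.001, 1.57]
contact_force: [-0.6, -0.4, -2.4]
opening: 0.264
t 8.55 eef [466.7 271.8 199. ] yaw [-1.7995e+02  6.0000e-02  8.9930e+01] F [-0.6 -0.4 -2.4] op 0.264
[[327.00188682 193.36098997]
 [326.93692844 178.28643455]
 [326.60002483 215.43393605]
 [326.58069363 239.19263094]]
t 8.6 eef [466.7 271.7 199.1] yaw [-1.7996e+02  5.0000e-02  8.9900e+01] F [-1.3 -0.2 -1.6] op 0.27
```

View pics/w5.png

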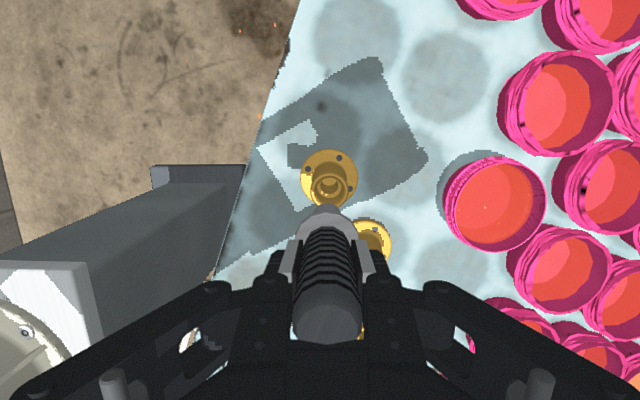

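```bash
cat >> h.py <<'E'
def overlay(n,out,items,crop,s):
    f=load(n);im=cv2.resize(f["pixels"][crop[0]:crop[1],crop[2]:crop[3]],None,fx=s,fy=s,interpolation=cv2.INTER_CUBIC)
    for x,y,r,z in items:
        p=proj(f,cyl(x,y,r,z,z)[:48]);p=(p-[crop[2],crop[0]]+.5)*s
        cv2.polylines(im,[np.round(p).astype(np.int32)],True,(255,255,255),1)
    cv2.imwrite(f"pics/{out}.png",im[:,:,::-1])
E
python3 - <<'E'
from h import *
x,y=467,274; e=[466.7,271.7,199]
overlay("w5","w5o",[(x,y,31,0),(x,y,31,12),(x,y,17,72),(x,y,11.75,72),(e[0],e[1],10,130),(e[0],e[1],18,175)],(135,265,270,400),6)
E
```

```text
(no output)
```

View pics/w5o.png

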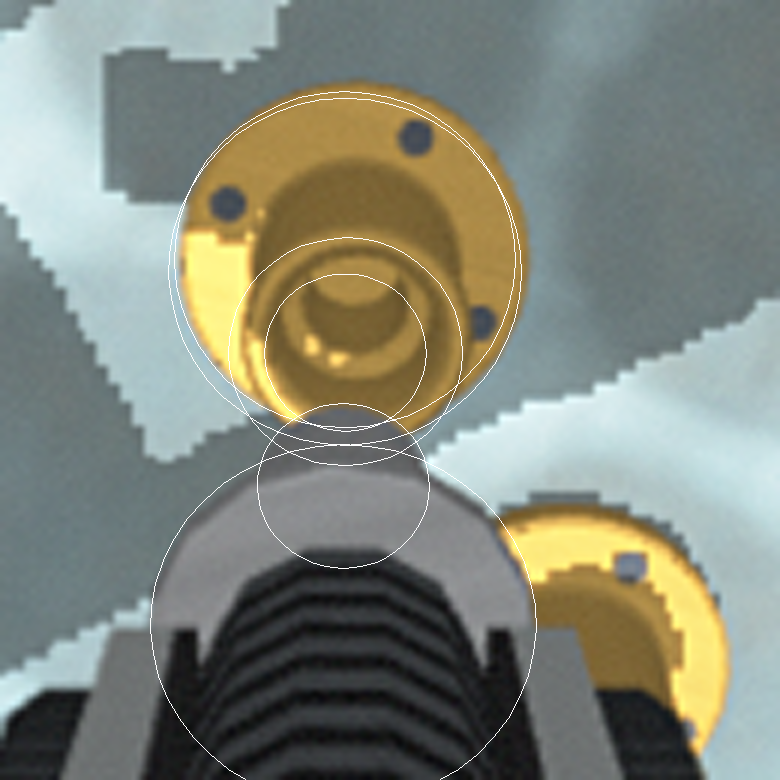

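```bash
python3 -m inch '[{"gripper":0.018,"tx":0.004,"ty":0.0018,"tz":0,"spin":0},{"gripper":0.018,"tx":0,"ty":0,"tz":0.01,"spin":0},{"gripper":0.018,"tx":0,"ty":0,"tz":0.015,"spin":0},{"gripper":0.018,"tx":0,"ty":0,"tz":0.015,"spin":0},{"gripper":0.018,"tx":0,"ty":0,"tz":0.008,"spin":0},{"gripper":0.018,"tx":0,"ty":0,"tz":0,"spin":0},{"gripper":0.018,"tx":0,"ty":0,"tz":0,"spin":0},{"gripper":0.018,"tx":0,"ty":0,"tz":0,"spin":0}]'; python3 - <<'E'
from h import *
s=st();f=snap("wrist","w6",(160,280,270,400),6);e=s["eef_pos"]
f=snap("scene","s6",(150,220,220,300),10);print(proj(f,[e-[0,0,69],e-[0,0,24]]))
x,y=468.6,275.8
overlay("w6","w6o",[(x,y,31,12),(x,y,17,72),(x,y,11.75,72),(e[0],e[1],10,e[2]-69),(e[0],e[1],18,e[2]-24)],(160,290,260,390),6)
E
```

```text
clock: 9.4
eef_pos: [469.3, 277.4, 151.9]
tcp_rot: [3.141, -0.001, 1.57]
contact_force: [0.4, -0.5, -1.7]
opening: 0.269
t 9.4 eef [469.3 277.4 151.9] yaw [ 1.7995e+02 -3.0000e-02  8.9950e+01] F [ 0.4 -0.5 -1.7] op 0.269
[[241.02831945 160.16263252]
 [239.24772775 147.96415037]]
```

View pics/w6o.png

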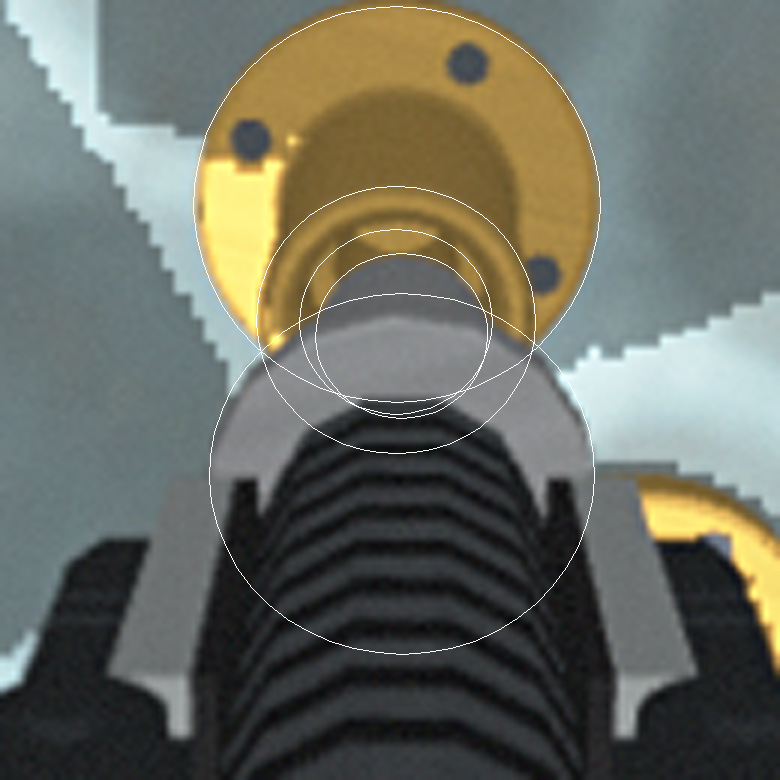

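View pics/s6.png

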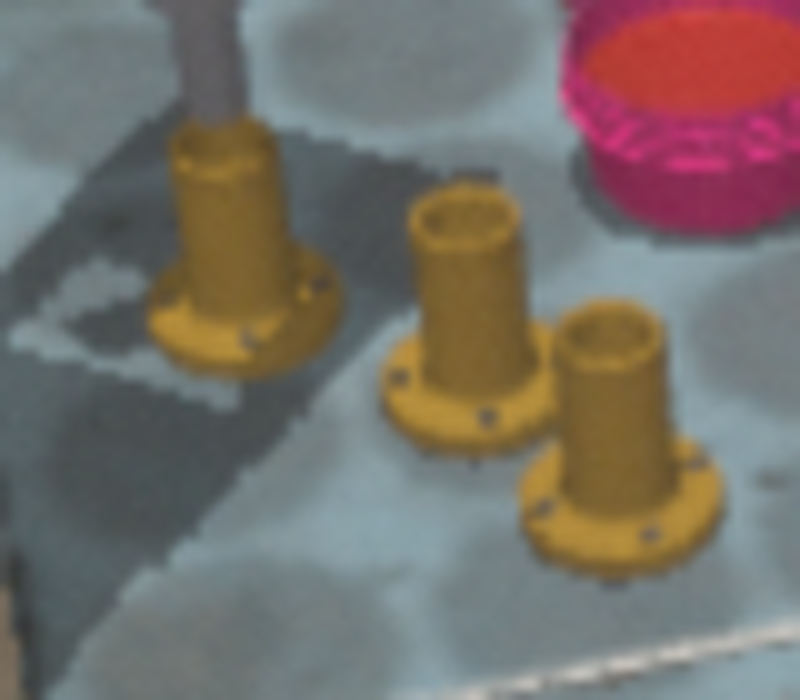

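```bash
python3 -m inch '[{"gripper":0.018,"tx":-0.0012,"ty":0,"tz":0.003,"spin":0},{"gripper":0.018,"tx":0,"ty":0,"tz":0.004,"spin":0},{"gripper":0.018,"tx":0,"ty":0,"tz":0,"spin":0},{"gripper":0.018,"tx":0,"ty":0,"tz":0,"spin":0},{"gripper":0.018,"tx":0,"ty":0,"tz":0,"spin":0},{"gripper":0.018,"tx":0,"ty":0,"tz":0,"spin":0},{"gripper":0.018,"tx":0,"ty":0,"tz":0,"spin":0},{"gripper":0.018,"tx":0,"ty":0,"tz":0,"spin":0}]'; python3 - <<'E'
from h import *
s=st();f=snap("wrist","w7",(180,280,280,380),8);e=s["eef_pos"]
f=snap("scene","s7",(140,195,220,280),12)
E
```

```text
clock: 10.3
eef_pos: [468.9, 276.0, 144.4]
tcp_rot: [3.141, -0.0, 1.57]
contact_force: [-0.5, -0.0, -2.2]
opening: 0.272
t 10.3 eef [468.9 276.  144.4] yaw [179.99  -0.    89.96] F [-0.5 -0.  -2.2] op 0.272
```

View pics/w7.png

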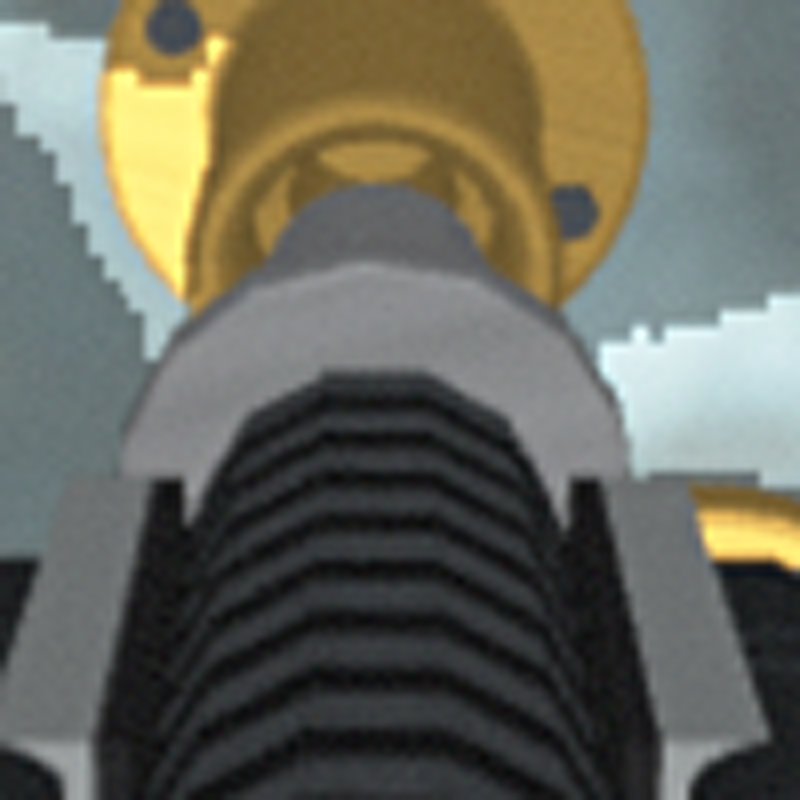

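View pics/s7.png

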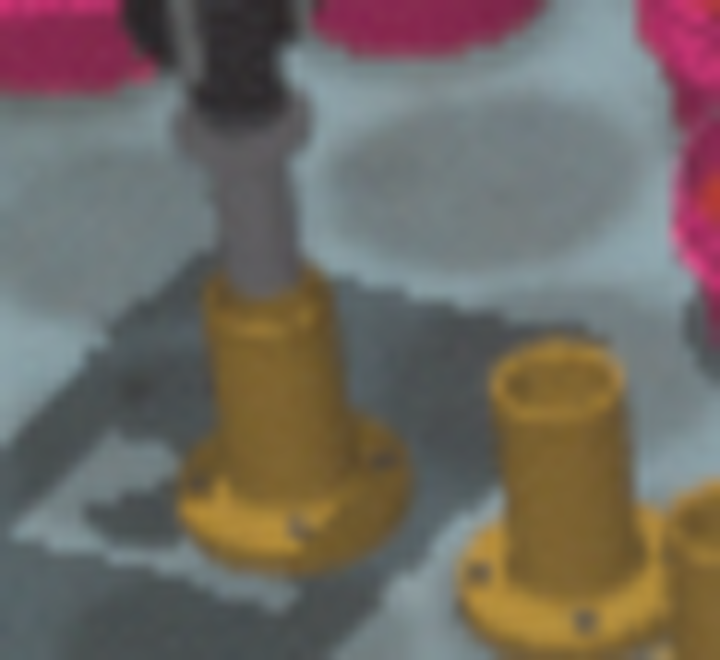

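```bash
python3 -m inch '[{"gripper":0.018,"tx":0,"ty":0.0007,"tz":0.001,"spin":0},{"gripper":0.018,"tx":0,"ty":0,"tz":0.001,"spin":0},{"gripper":0.018,"tx":0,"ty":0,"tz":0.001,"spin":0},{"gripper":0.018,"tx":0,"ty":0,"tz":0.001,"spin":0},{"gripper":0.018,"tx":0,"ty":0,"tz":0.001,"spin":0},{"gripper":0.018,"tx":0,"ty":0,"tz":0.001,"spin":0},{"gripper":0.018,"tx":0,"ty":0,"tz":0,"spin":0},{"gripper":0.018,"tx":0,"ty":0,"tz":0,"spin":0}]'
```

```text
clock: 11.2
eef_pos: [469.5, 276.0, 138.3]
tcp_rot: [-3.142, 0.0, 1.57]
contact_force: [0.3, 0.2, -2.8]
opening: 0.271
```

```bash
python3 -m inch '[{"gripper":0.018,"tx":0,"ty":0,"tz":0.002,"spin":0},{"gripper":0.018,"tx":0,"ty":0,"tz":0.002,"spin":0},{"gripper":0.018,"tx":0,"ty":0,"tz":0.002,"spin":0},{"gripper":0.018,"tx":0,"ty":0,"tz":0.002,"spin":0},{"gripper":0.018,"tx":0,"ty":0,"tz":0.002,"spin":0},{"gripper":0.018,"tx":0,"ty":0,"tz":0.002,"spin":0},{"gripper":0.018,"tx":0,"ty":0,"tz":0,"spin":0},{"gripper":0.018,"tx":0,"ty":0,"tz":0,"spin":0}]'; python3 -m inch '[{"gripper":0.018,"tx":0,"ty":0,"tz":0.002,"spin":0},{"gripper":0.018,"tx":0,"ty":0,"tz":0.002,"spin":0},{"gripper":0.018,"tx":0,"ty":0,"tz":0,"spin":0},{"gripper":0.018,"tx":0,"ty":0,"tz":0,"spin":0},{"gripper":0.018,"tx":0,"ty":0,"tz":0,"spin":0},{"gripper":0.018,"tx":0,"ty":0,"tz":0,"spin":0},{"gripper":0.018,"tx":0,"ty":0,"tz":0,"spin":0},{"gripper":0.018,"tx":0,"ty":0,"tz":0,"spin":0}]'
```

```text
clock: 12.0
eef_pos: [469.5, 276.0, 126.2]
tcp_rot: [-3.141, 0.0, 1.57]
contact_force: [0.8, 0.4, -2.7]
opening: 0.268
clock: 12.8
eef_pos: [469.5, 276.0, 122.3]
tcp_rot: [3.142, -0.0, 1.57]
contact_force: [-0.2, 0.7, -2.1]
opening: 0.269
```

```bash
python3 -m inch '[{"gripper":0.018,"tx":0,"ty":0,"tz":0.001,"spin":0},{"gripper":0.018,"tx":0,"ty":0,"tz":0.001,"spin":0},{"gripper":0.018,"tx":0,"ty":0,"tz":0.001,"spin":0},{"gripper":0.018,"tx":0,"ty":0,"tz":0.001,"spin":0},{"gripper":0.018,"tx":0,"ty":0,"tz":0.001,"spin":0},{"gripper":0.018,"tx":0,"ty":0,"tz":0.001,"spin":0},{"gripper":0.018,"tx":0,"ty":0,"tz":0,"spin":0},{"gripper":0.018,"tx":0,"ty":0,"tz":0,"spin":0}]'; python3 -m inch '[{"gripper":0.018,"tx":0,"ty":0,"tz":0.001,"spin":0},{"gripper":0.018,"tx":0,"ty":0,"tz":0.001,"spin":0},{"gripper":0.018,"tx":0,"ty":0,"tz":0.001,"spin":0},{"gripper":0.018,"tx":0,"ty":0,"tz":0,"spin":0},{"gripper":0.018,"tx":0,"ty":0,"tz":0,"spin":0},{"gripper":0.018,"tx":0,"ty":0,"tz":0,"spin":0},{"gripper":0.018,"tx":0,"ty":0,"tz":0,"spin":0},{"gripper":0.018,"tx":0,"ty":0,"tz":0,"spin":0}]'
```

```text
clock: 13.6
eef_pos: [469.5, 276.0, 116.3]
tcp_rot: [-3.142, 0.0, 1.57]
contact_force: [-0.2, 0.4, -2.3]
opening: 0.265
clock: 14.4
eef_pos: [469.9, 276.4, 114.9]
tcp_rot: [3.141, -0.001, 1.57]
contact_force: [-3.8, -1.6, 13.1]
opening: 0.267
```

```bash
python3 -m inch '[{"gripper":0.018,"tx":0,"ty":0,"tz":-0.01,"spin":0},{"gripper":0.018,"tx":0,"ty":0,"tz":-0.015,"spin":0},{"gripper":0.018,"tx":0,"ty":0,"tz":-0.02,"spin":0},{"gripper":0.018,"tx":0,"ty":0,"tz":-0.017,"spin":0},{"gripper":0.018,"tx":-0.02,"ty":0.01,"tz":0,"spin":0},{"gripper":0.018,"tx":-0.03,"ty":0.016,"tz":0,"spin":0},{"gripper":0.018,"tx":-0.026,"ty":0.015,"tz":0,"spin":0},{"gripper":0.018,"tx":0,"ty":0,"tz":0,"spin":0}]'; python3 -m inch '[{"gripper":0.018,"tx":0,"ty":0,"tz":0.01,"spin":0},{"gripper":0.018,"tx":0,"ty":0,"tz":0.01,"spin":0},{"gripper":0.018,"tx":0,"ty":0,"tz":0,"spin":0},{"gripper":0.018,"tx":0,"ty":0,"tz":0,"spin":0},{"gripper":0.018,"tx":0,"ty":0,"tz":0,"spin":0},{"gripper":0.018,"tx":0,"ty":0,"tz":0,"spin":0},{"gripper":0.018,"tx":0,"ty":0,"tz":0,"spin":0},{"gripper":0.018,"tx":0,"ty":0,"tz":0,"spin":0}]';  python3 - <<'E'
from h import *
s=st();e=s["eef_pos"];f=snap("wrist","w8",(170,290,260,380),6);print(e-[0,0,69],unproj(f,[(325,180)],72))
f=snap("scene","s8",(140,210,220,290),10)
E
```

```text
clock: 15.2
eef_pos: [511.9, 197.5, 175.7]
tcp_rot: [3.14, 0.001, 1.568]
contact_force: [1.0, 1.0, -3.2]
opening: 0.268
clock: 16.0
eef_pos: [510.6, 200.0, 155.5]
tcp_rot: [3.141, -0.0, 1.57]
contact_force: [0.1, 0.3, -2.3]
opening: 0.27
t 16.0 eef [510.6 200.  155.5] yaw [ 1.7998e+02 -1.0000e-02  8.9960e+01] F [ 0.1  0.3 -2.3] op 0.27
[510.57413391 200.03354673  86.50271947] [[509.54524176 222.43483404  72.        ]]
```

View pics/w8.png

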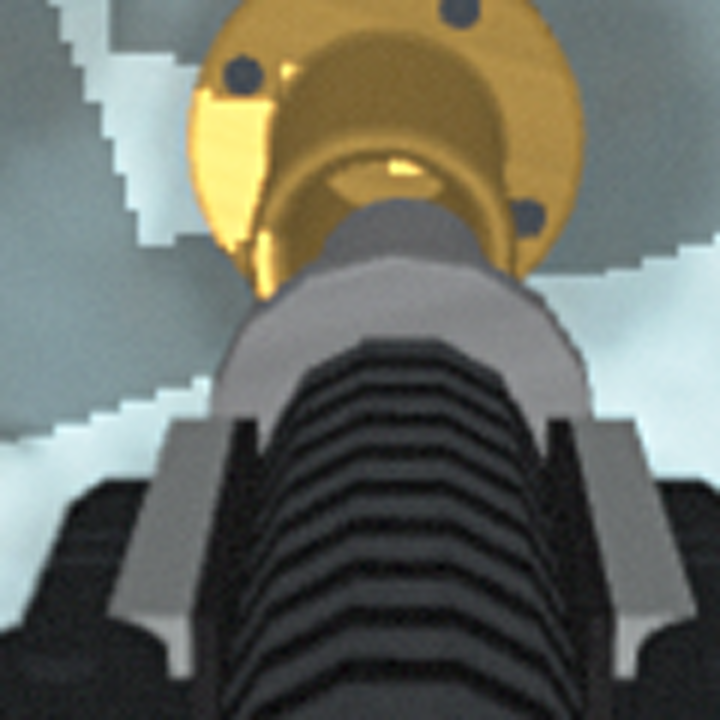

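View pics/s8.png

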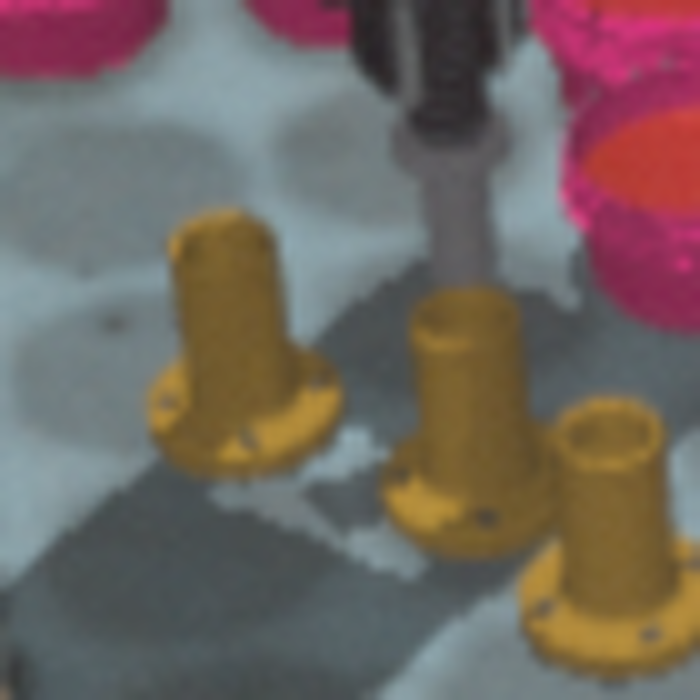

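```bash
python3 - <<'E'
from h import *
x,y=508.9,199
overlay("w8","w8o",[(x,y,31,12),(x,y,17,72),(x,y,11.75,72),(510.6,200,10,86.5)],(150,280,260,390),6)
overlay("w7","w7o",[(469.5,276,31,12),(469.5,276,17,72),(469.5,276,11.75,72),(468.9,276,10,75.4)],(150,280,260,390),6)
E
```

```text
(no output)
```

View pics/w8o.png

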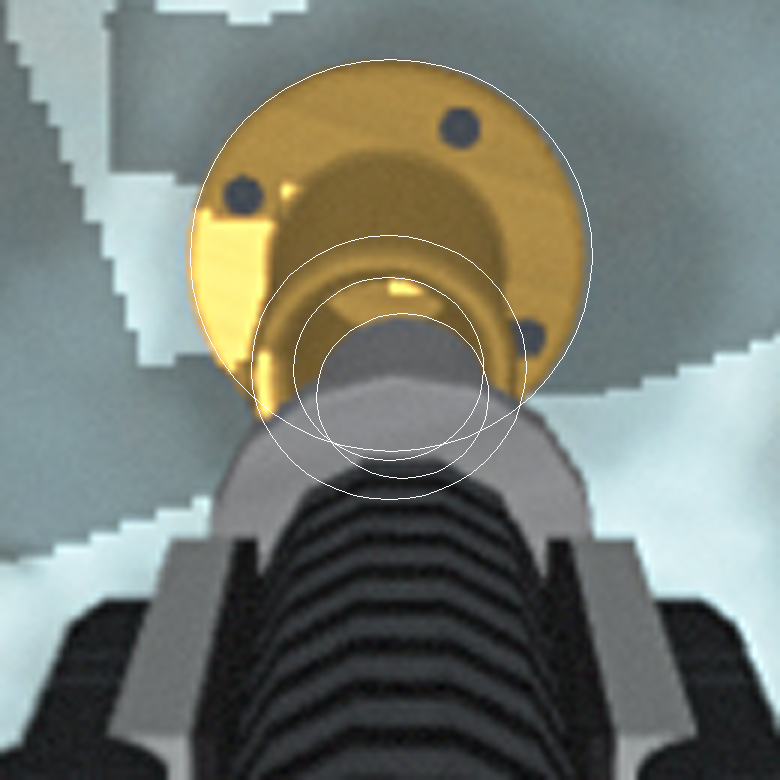

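View pics/w7o.png

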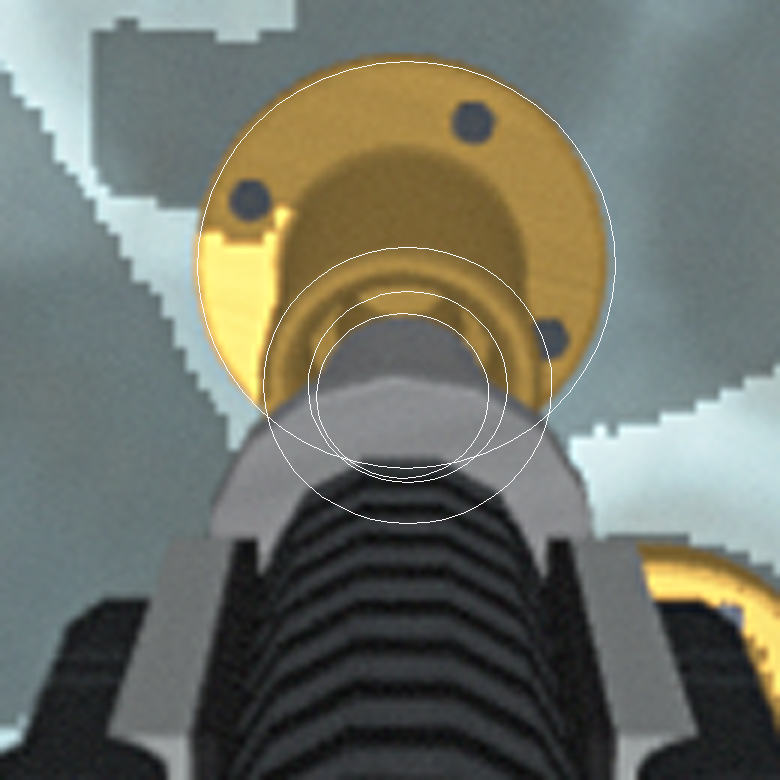

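```bash
python3 -m inch '[{"gripper":0.018,"tx":-0.002,"ty":-0.0018,"tz":0.003,"spin":0},{"gripper":0.018,"tx":0,"ty":0,"tz":0.004,"spin":0},{"gripper":0.018,"tx":0,"ty":0,"tz":0.003,"spin":0},{"gripper":0.018,"tx":0,"ty":0,"tz":0.001,"spin":0},{"gripper":0.018,"tx":0,"ty":0,"tz":0,"spin":0},{"gripper":0.018,"tx":0,"ty":0,"tz":0,"spin":0},{"gripper":0.018,"tx":0,"ty":0,"tz":0,"spin":0},{"gripper":0.018,"tx":0,"ty":0,"tz":0,"spin":0}]'; python3 - <<'E'
from h import *
s=st();e=s["eef_pos"];snap("wrist","w9")
x,y=508.8,198;snap("scene","s9",(140,210,220,290),10)
overlay("w9","w9o",[(x,y,31,12),(x,y,17,72),(x,y,11.75,72),(*e[:2],10,e[2]-69)],(150,280,260,390),6)
E
```

```text
clock: 16.9
eef_pos: [508.8, 198.0, 144.4]
tcp_rot: [3.141, -0.0, 1.57]
contact_force: [-0.3, -0.1, -2.4]
opening: 0.268
t 16.9 eef [508.8 198.  144.4] yaw [ 1.7998e+02 -1.0000e-02  8.9950e+01] F [-0.3 -0.1 -2.4] op 0.268
```

View pics/w9o.png

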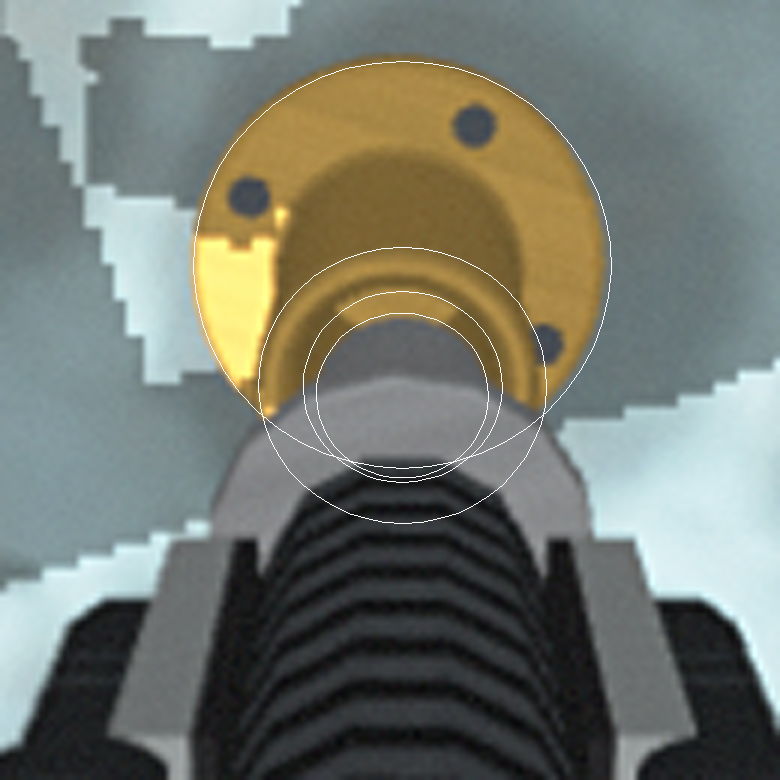

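View pics/s9.png

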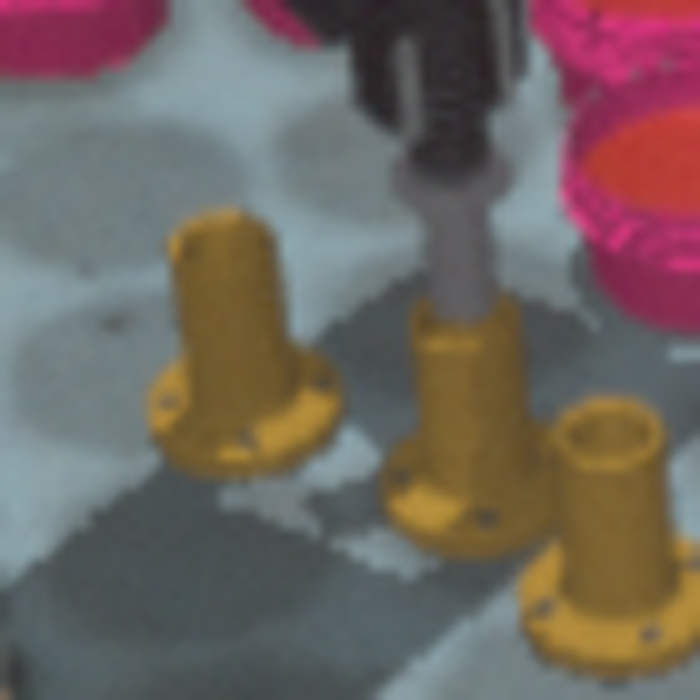

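```bash
python3 -m inch '[{"gripper":0.018,"tx":0,"ty":0,"tz":0.001,"spin":0},{"gripper":0.018,"tx":0,"ty":0,"tz":0.001,"spin":0},{"gripper":0.018,"tx":0,"ty":0,"tz":0.001,"spin":0},{"gripper":0.018,"tx":0,"ty":0,"tz":0.001,"spin":0},{"gripper":0.018,"tx":0,"ty":0,"tz":0.001,"spin":0},{"gripper":0.018,"tx":0,"ty":0,"tz":0.001,"spin":0},{"gripper":0.018,"tx":0,"ty":0,"tz":0,"spin":0},{"gripper":0.018,"tx":0,"ty":0,"tz":0,"spin":0}]'
```

```text
clock: 17.8
eef_pos: [508.7, 197.9, 138.3]
tcp_rot: [-3.142, 0.0, 1.57]
contact_force: [-0.2, -0.2, -2.8]
opening: 0.268
```

```bash
python3 -m inch '[{"gripper":0.018,"tx":0,"ty":0,"tz":0.003,"spin":0},{"gripper":0.018,"tx":0,"ty":0,"tz":0.003,"spin":0},{"gripper":0.018,"tx":0,"ty":0,"tz":0.003,"spin":0},{"gripper":0.018,"tx":0,"ty":0,"tz":0.003,"spin":0},{"gripper":0.018,"tx":0,"ty":0,"tz":0.002,"spin":0},{"gripper":0.018,"tx":0,"ty":0,"tz":0.002,"spin":0},{"gripper":0.018,"tx":0,"ty":0,"tz":0.001,"spin":0},{"gripper":0.018,"tx":0,"ty":0,"tz":0,"spin":0}]'; python3 -m inch '[{"gripper":0.018,"tx":0,"ty":0,"tz":0.001,"spin":0},{"gripper":0.018,"tx":0,"ty":0,"tz":0.001,"spin":0},{"gripper":0.018,"tx":0,"ty":0,"tz":0.001,"spin":0},{"gripper":0.018,"tx":0,"ty":0,"tz":0.001,"spin":0},{"gripper":0.018,"tx":0,"ty":0,"tz":0.001,"spin":0},{"gripper":0.018,"tx":0,"ty":0,"tz":0.001,"spin":0},{"gripper":0.018,"tx":0,"ty":0,"tz":0,"spin":0},{"gripper":0.018,"tx":0,"ty":0,"tz":0,"spin":0}]'
```

```text
clock: 18.6
eef_pos: [508.6, 197.9, 121.2]
tcp_rot: [-3.141, 0.0, 1.57]
contact_force: [0.4, -0.4, -2.6]
opening: 0.273
clock: 19.4
eef_pos: [508.7, 197.9, 115.3]
tcp_rot: [-3.142, 0.0, 1.57]
contact_force: [0.7, -0.7, -2.6]
opening: 0.265
```

```bash
python3 -m inch '[{"gripper":0.018,"tx":0,"ty":0,"tz":0.001,"spin":0},{"gripper":0.018,"tx":0,"ty":0,"tz":0.001,"spin":0},{"gripper":0.018,"tx":0,"ty":0,"tz":0.001,"spin":0},{"gripper":0.018,"tx":0,"ty":0,"tz":0,"spin":0},{"gripper":0.018,"tx":0,"ty":0,"tz":0,"spin":0},{"gripper":0.018,"tx":0,"ty":0,"tz":0,"spin":0},{"gripper":0.018,"tx":0,"ty":0,"tz":0,"spin":0},{"gripper":0.018,"tx":0,"ty":0,"tz":0,"spin":0}]'
```

```text
clock: 20.2
eef_pos: [508.7, 197.9, 112.3]
tcp_rot: [3.142, -0.0, 1.57]
contact_force: [0.6, 0.3, -2.1]
opening: 0.263
```

```bash
python3 -m inch '[{"gripper":0.018,"tx":0,"ty":0,"tz":0.002,"spin":0},{"gripper":0.018,"tx":0,"ty":0,"tz":0.002,"spin":0},{"gripper":0.018,"tx":0,"ty":0,"tz":0.002,"spin":0},{"gripper":0.018,"tx":0,"ty":0,"tz":0.002,"spin":0},{"gripper":0.018,"tx":0,"ty":0,"tz":0.002,"spin":0},{"gripper":0.018,"tx":0,"ty":0,"tz":0.002,"spin":0},{"gripper":0.018,"tx":0,"ty":0,"tz":0.001,"spin":0},{"gripper":0.018,"tx":0,"ty":0,"tz":0,"spin":0}]';python3 -m inch '[{"gripper":0.018,"tx":0,"ty":0,"tz":0.001,"spin":0},{"gripper":0.018,"tx":0,"ty":0,"tz":0.001,"spin":0},{"gripper":0.018,"tx":0,"ty":0,"tz":0.001,"spin":0},{"gripper":0.018,"tx":0,"ty":0,"tz":0.001,"spin":0},{"gripper":0.018,"tx":0,"ty":0,"tz":0,"spin":0},{"gripper":0.018,"tx":0,"ty":0,"tz":0,"spin":0},{"gripper":0.018,"tx":0,"ty":0,"tz":0,"spin":0},{"gripper":0.018,"tx":0,"ty":0,"tz":0,"spin":0}]'
```

```text
clock: 21.0
eef_pos: [508.6, 197.9, 99.1]
tcp_rot: [-3.141, 0.0, 1.57]
contact_force: [0.4, 0.3, -2.6]
opening: 0.268
clock: 21.8
eef_pos: [508.8, 198.0, 96.0]
tcp_rot: [3.141, -0.0, 1.57]
contact_force: [-3.0, -1.0, 6.5]
opening: 0.267
```

```bash
python3 -m inch '[{"gripper":0.018,"tx":0,"ty":0,"tz":-0.01,"spin":0},{"gripper":0.018,"tx":0,"ty":0,"tz":-0.015,"spin":0},{"gripper":0.018,"tx":0,"ty":0,"tz":-0.02,"spin":0},{"gripper":0.018,"tx":0,"ty":0,"tz":-0.02,"spin":0},{"gripper":0.018,"tx":0,"ty":0,"tz":-0.012,"spin":0},{"gripper":0.018,"tx":-0.02,"ty":0,"tz":0,"spin":0},{"gripper":0.018,"tx":-0.03,"ty":0,"tz":0,"spin":0},{"gripper":0.018,"tx":-0.025,"ty":0,"tz":0,"spin":0}]'; python3 -m inch '[{"gripper":0.018,"tx":0,"ty":0,"tz":0.01,"spin":0},{"gripper":0.018,"tx":0,"ty":0,"tz":0.007,"spin":0},{"gripper":0.018,"tx":0,"ty":0,"tz":0,"spin":0},{"gripper":0.018,"tx":0,"ty":0,"tz":0,"spin":0},{"gripper":0.018,"tx":0,"ty":0,"tz":0,"spin":0},{"gripper":0.018,"tx":0,"ty":0,"tz":0,"spin":0},{"gripper":0.018,"tx":0,"ty":0,"tz":0,"spin":0},{"gripper":0.018,"tx":0,"ty":0,"tz":0,"spin":0}]';  python3 - <<'E'
from h import *
s=st();e=s["eef_pos"];snap("wrist","w10")
x,y=508.5,123;snap("scene","s10",(140,210,220,290),10)
overlay("w10","w10o",[(x,y,31,12),(x,y,17,72),(x,y,11.75,72),(*e[:2],10,e[2]-69)],(150,280,260,390),6)
E
```

```text
clock: 22.6
eef_pos: [508.3, 122.1, 172.5]
tcp_rot: [3.142, 0.0, 1.571]
contact_force: [0.4, 0.0, -2.8]
opening: 0.272
clock: 23.4
eef_pos: [508.7, 123.1, 155.4]
tcp_rot: [3.141, -0.0, 1.57]
contact_force: [0.2, -1.1, -2.6]
opening: 0.269
t 23.4 eef [508.7 123.1 155.4] yaw [179.98  -0.    89.97] F [ 0.2 -1.1 -2.6] op 0.269
```

View pics/w10o.png

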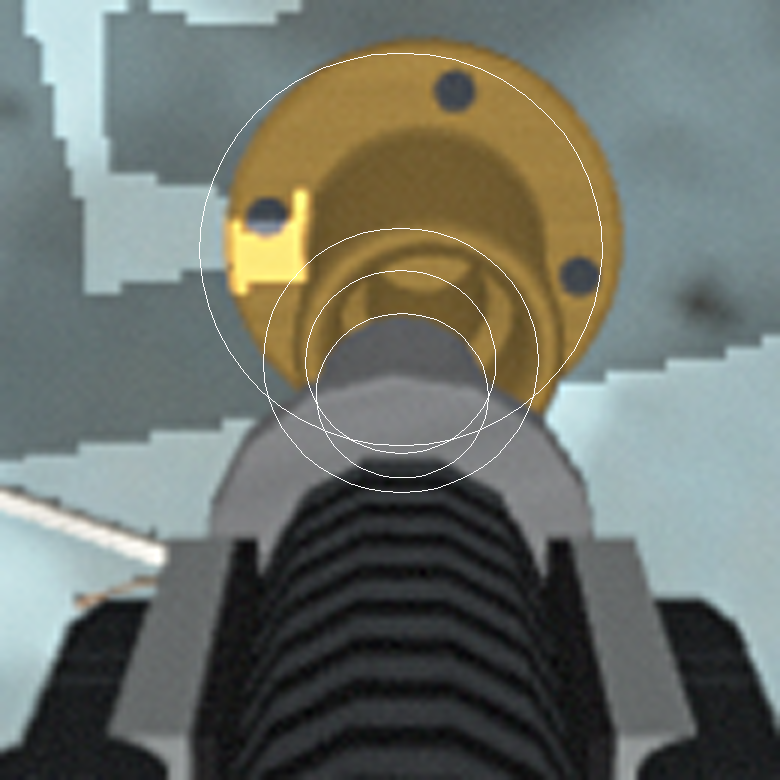

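View pics/s10.png

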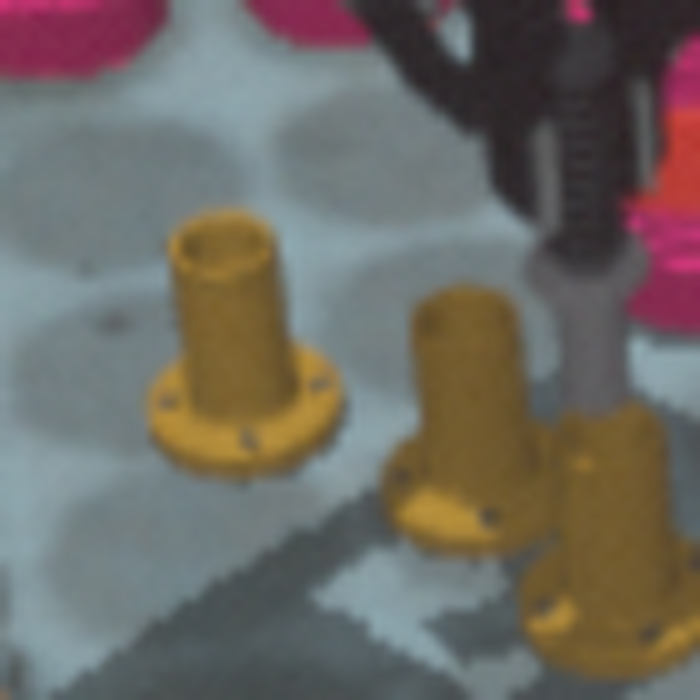

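```bash
python3 -m inch '[{"gripper":0.018,"tx":0.0008,"ty":0.0042,"tz":0.003,"spin":0},{"gripper":0.018,"tx":0,"ty":0,"tz":0.004,"spin":0},{"gripper":0.018,"tx":0,"ty":0,"tz":0.003,"spin":0},{"gripper":0.018,"tx":0,"ty":0,"tz":0.001,"spin":0},{"gripper":0.018,"tx":0,"ty":0,"tz":0,"spin":0},{"gripper":0.018,"tx":0,"ty":0,"tz":0,"spin":0},{"gripper":0.018,"tx":0,"ty":0,"tz":0,"spin":0},{"gripper":0.018,"tx":0,"ty":0,"tz":0,"spin":0}]'; python3 - <<'E'
from h import *
s=st();e=s["eef_pos"];snap("wrist","w11")
x,y=512.8,124
overlay("w11","w11o",[(x,y,31,12),(x,y,17,72),(x,y,11.75,72),(*e[:2],10,e[2]-69)],(150,280,260,390),6)
E
```

```text
clock: 24.3
eef_pos: [512.9, 123.8, 144.4]
tcp_rot: [3.141, -0.0, 1.57]
contact_force: [-0.3, 0.2, -2.1]
opening: 0.264
t 24.3 eef [512.9 123.8 144.4] yaw [179.98  -0.    89.96] F [-0.3  0.2 -2.1] op 0.264
```

View pics/w11o.png

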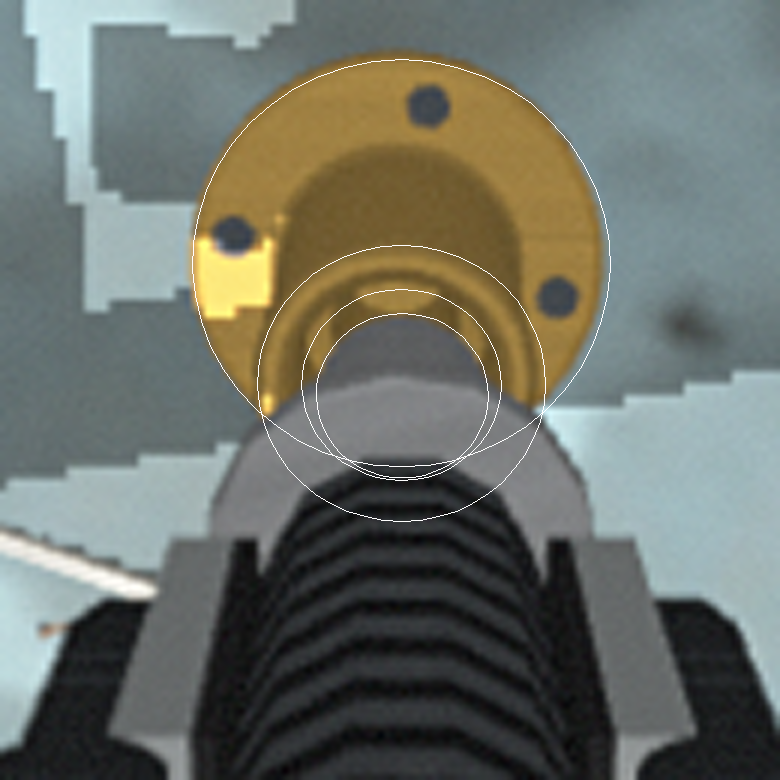

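```bash
python3 -m inch '[{"gripper":0.018,"tx":0.0004,"ty":-0.0003,"tz":0.001,"spin":0},{"gripper":0.018,"tx":0,"ty":0,"tz":0.001,"spin":0},{"gripper":0.018,"tx":0,"ty":0,"tz":0.001,"spin":0},{"gripper":0.018,"tx":0,"ty":0,"tz":0.001,"spin":0},{"gripper":0.018,"tx":0,"ty":0,"tz":0.001,"spin":0},{"gripper":0.018,"tx":0,"ty":0,"tz":0.001,"spin":0},{"gripper":0.018,"tx":0,"ty":0,"tz":0,"spin":0},{"gripper":0.018,"tx":0,"ty":0,"tz":0,"spin":0}]'
```

```text
clock: 25.15
eef_pos: [512.5, 124.1, 138.2]
tcp_rot: [-3.141, 0.0, 1.57]
contact_force: [0.2, 0.1, -1.8]
opening: 0.271
```

```bash
python3 -m inch '[{"gripper":0.018,"tx":0,"ty":0,"tz":0.003,"spin":0},{"gripper":0.018,"tx":0,"ty":0,"tz":0.003,"spin":0},{"gripper":0.018,"tx":0,"ty":0,"tz":0.003,"spin":0},{"gripper":0.018,"tx":0,"ty":0,"tz":0.003,"spin":0},{"gripper":0.018,"tx":0,"ty":0,"tz":0.002,"spin":0},{"gripper":0.018,"tx":0,"ty":0,"tz":0.002,"spin":0},{"gripper":0.018,"tx":0,"ty":0,"tz":0.001,"spin":0},{"gripper":0.018,"tx":0,"ty":0,"tz":0,"spin":0}]'; python3 -m inch '[{"gripper":0.018,"tx":0,"ty":0,"tz":0.001,"spin":0},{"gripper":0.018,"tx":0,"ty":0,"tz":0.001,"spin":0},{"gripper":0.018,"tx":0,"ty":0,"tz":0.001,"spin":0},{"gripper":0.018,"tx":0,"ty":0,"tz":0.001,"spin":0},{"gripper":0.018,"tx":0,"ty":0,"tz":0.001,"spin":0},{"gripper":0.018,"tx":0,"ty":0,"tz":0.001,"spin":0},{"gripper":0.018,"tx":0,"ty":0,"tz":0,"spin":0},{"gripper":0.018,"tx":0,"ty":0,"tz":0,"spin":0}]'; python3 -m inch '[{"gripper":0.018,"tx":0,"ty":0,"tz":0.001,"spin":0},{"gripper":0.018,"tx":0,"ty":0,"tz":0.001,"spin":0},{"gripper":0.018,"tx":0,"ty":0,"tz":0.001,"spin":0},{"gripper":0.018,"tx":0,"ty":0,"tz":0,"spin":0},{"gripper":0.018,"tx":0,"ty":0,"tz":0,"spin":0},{"gripper":0.018,"tx":0,"ty":0,"tz":0,"spin":0},{"gripper":0.018,"tx":0,"ty":0,"tz":0,"spin":0},{"gripper":0.018,"tx":0,"ty":0,"tz":0,"spin":0}]'
```

```text
clock: 25.95
eef_pos: [512.4, 124.1, 121.1]
tcp_rot: [-3.141, 0.0, 1.57]
contact_force: [-0.1, 0.8, -2.6]
opening: 0.269
clock: 26.75
eef_pos: [512.5, 124.2, 115.3]
tcp_rot: [-3.142, 0.0, 1.57]
contact_force: [-0.4, 0.5, -1.6]
opening: 0.265
clock: 27.55
eef_pos: [513.1, 124.4, 114.7]
tcp_rot: [3.14, -0.001, 1.57]
contact_force: [-6.8, -1.4, 24.9]
opening: 0.271
```

```bash
python3 -m inch '[{"gripper":0.018,"tx":0,"ty":0,"tz":-0.01,"spin":0},{"gripper":0.018,"tx":0,"ty":0,"tz":-0.015,"spin":0},{"gripper":0.018,"tx":0,"ty":0,"tz":-0.02,"spin":0},{"gripper":0.018,"tx":0,"ty":0,"tz":-0.02,"spin":0},{"gripper":0.018,"tx":-0.015,"ty":-0.006,"tz":-0.012,"spin":0},{"gripper":0.018,"tx":-0.035,"ty":-0.015,"tz":0,"spin":0},{"gripper":0.018,"tx":-0.04,"ty":-0.017,"tz":0,"spin":0},{"gripper":0.018,"tx":-0.04,"ty":-0.017,"tz":0,"spin":0}]'; python3 -m inch '[{"gripper":0.018,"tx":-0.04,"ty":-0.017,"tz":0,"spin":0},{"gripper":0.018,"tx":-0.025,"ty":-0.0095,"tz":0,"spin":0},{"gripper":0.018,"tx":0,"ty":0,"tz":0.02,"spin":0},{"gripper":0.018,"tx":0,"ty":0,"tz":0.02,"spin":0},{"gripper":0.018,"tx":0,"ty":0,"tz":0.01,"spin":0},{"gripper":0.018,"tx":0,"ty":0,"tz":0,"spin":0},{"gripper":0.018,"tx":0,"ty":0,"tz":0,"spin":0},{"gripper":0.018,"tx":0,"ty":0,"tz":0,"spin":0}]';  python3 - <<'E'
from h import *
s=st();e=s["eef_pos"];snap("wrist","w12")
x,y=431.3,-70
overlay("w12","w12o",[(x,y,13,56),(*e[:2],10,e[2]-69)],(150,280,260,390),6)
E
```

```text
clock: 28.35
eef_pos: [455.9, -7.4, 189.2]
tcp_rot: [-3.141, 0.0, 1.571]
contact_force: [0.3, -1.0, -2.6]
opening: 0.27
clock: 29.15
eef_pos: [431.4, -70.8, 140.0]
tcp_rot: [3.14, 0.0, 1.57]
contact_force: [0.4, 0.4, -2.2]
opening: 0.266
t 29.15 eef [431.4 -70.8 140. ] yaw [1.7993e+02 1.0000e-02 8.9980e+01] F [ 0.4  0.4 -2.2] op 0.266
```

View pics/w12o.png

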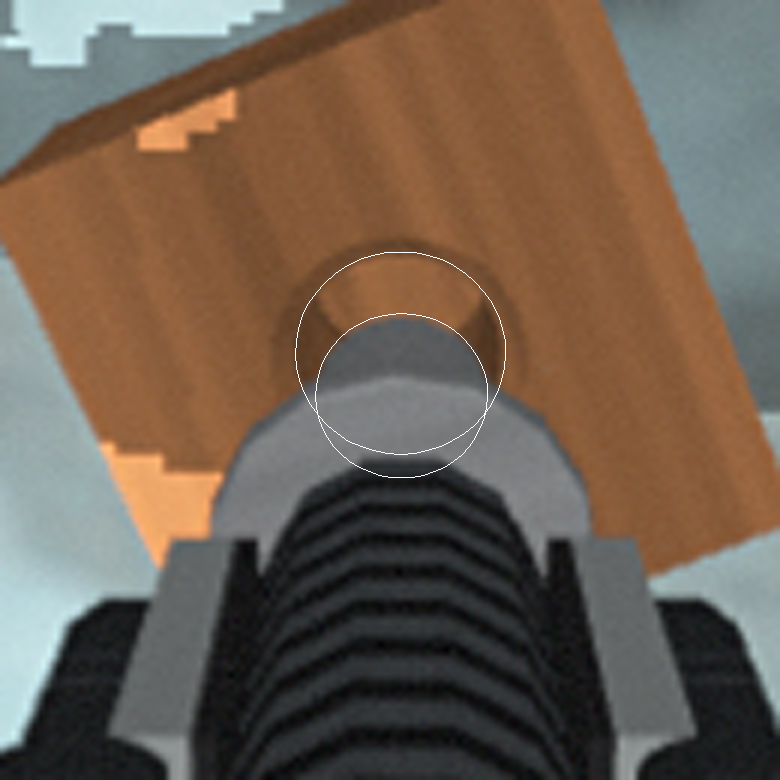

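```bash
python3 -m inch '[{"gripper":0.018,"tx":0,"ty":0,"tz":0.006,"spin":0},{"gripper":0.018,"tx":0,"ty":0,"tz":0.004,"spin":0},{"gripper":0.018,"tx":0,"ty":0,"tz":0.003,"spin":0},{"gripper":0.018,"tx":0,"ty":0,"tz":0.003,"spin":0},{"gripper":0.018,"tx":0,"ty":0,"tz":0.003,"spin":0},{"gripper":0.018,"tx":0,"ty":0,"tz":0.003,"spin":0},{"gripper":0.018,"tx":0,"ty":0,"tz":0,"spin":0},{"gripper":0.018,"tx":0,"ty":0,"tz":0,"spin":0}]'
```

```text
clock: 30.0
eef_pos: [430.8, -70.8, 117.2]
tcp_rot: [-3.141, -0.0, 1.57]
contact_force: [-0.4, -0.9, -3.8]
opening: 0.267
```

```bash
python3 -m inch '[{"gripper":0.018,"tx":0,"ty":0,"tz":0.007,"spin":0},{"gripper":0.018,"tx":0,"ty":0,"tz":0.007,"spin":0},{"gripper":0.018,"tx":0,"ty":0,"tz":0.007,"spin":0},{"gripper":0.018,"tx":0,"ty":0,"tz":0.007,"spin":0},{"gripper":0.018,"tx":0,"ty":0,"tz":0.004,"spin":0},{"gripper":0.018,"tx":0,"ty":0,"tz":0.002,"spin":0},{"gripper":0.018,"tx":0,"ty":0,"tz":0.001,"spin":0},{"gripper":0.018,"tx":0,"ty":0,"tz":0,"spin":0}]';python3 -m inch '[{"gripper":0.018,"tx":0,"ty":0,"tz":0.001,"spin":0},{"gripper":0.018,"tx":0,"ty":0,"tz":0.001,"spin":0},{"gripper":0.018,"tx":0,"ty":0,"tz":0,"spin":0},{"gripper":0.018,"tx":0,"ty":0,"tz":0,"spin":0},{"gripper":0.018,"tx":0,"ty":0,"tz":0,"spin":0},{"gripper":0.018,"tx":0,"ty":0,"tz":0,"spin":0},{"gripper":0.018,"tx":0,"ty":0,"tz":0,"spin":0},{"gripper":0.018,"tx":0,"ty":0,"tz":0,"spin":0}]'
```

```text
clock: 30.8
eef_pos: [430.9, -70.8, 82.3]
tcp_rot: [3.142, 0.0, 1.57]
contact_force: [1.1, 0.2, -2.9]
opening: 0.266
clock: 31.6
eef_pos: [430.9, -70.8, 80.3]
tcp_rot: [3.142, 0.0, 1.57]
contact_force: [-0.4, 1.3, -3.5]
opening: 0.268
```

```bash
python3 -m inch '[{"gripper":0.018,"tx":0,"ty":0,"tz":0.0007,"spin":0},{"gripper":0.06,"tx":0,"ty":0,"tz":0,"spin":0},{"gripper":0.06,"tx":0,"ty":0,"tz":0,"spin":0},{"gripper":0.06,"tx":0,"ty":0,"tz":0,"spin":0},{"gripper":0.06,"tx":0,"ty":0,"tz":0,"spin":0},{"gripper":0.06,"tx":0,"ty":0,"tz":0,"spin":0},{"gripper":0.06,"tx":0,"ty":0,"tz":0,"spin":0},{"gripper":0.06,"tx":0,"ty":0,"tz":-0.01,"spin":0}]';python3 -m inch '[{"gripper":0.06,"tx":0,"ty":0,"tz":-0.02,"spin":0},{"gripper":0.06,"tx":0,"ty":0,"tz":-0.03,"spin":0},{"gripper":0.06,"tx":0,"ty":0,"tz":-0.04,"spin":0},{"gripper":0.06,"tx":0,"ty":0,"tz":-0.03,"spin":0},{"gripper":0.06,"tx":-0.02,"ty":0,"tz":-0.03,"spin":0},{"gripper":0.06,"tx":-0.035,"ty":0,"tz":-0.03,"spin":0},{"gripper":0.06,"tx":-0.04,"ty":0,"tz":-0.03,"spin":0},{"gripper":0.06,"tx":-0.025,"ty":0,"tz":0,"spin":0}]'; python3 - <<'E'
from h import *
st();snap("wrist","w13");snap("top","t13",(180,290,300,440),5);st()
E
```

```text
clock: 32.4
eef_pos: [430.0, -70.7, 89.1]
tcp_rot: [-3.139, -0.0, 1.57]
contact_force: [-0.1, -0.1, 0.4]
opening: 0.701
clock: 33.2
eef_pos: [432.4, -193.6, 304.7]
tcp_rot: [3.135, 0.004, 1.57]
contact_force: [0.2, 0.1, -0.1]
opening: 0.7
t 33.2 eef [ 432.4 -193.6  304.7] yaw [179.6    0.21  89.94] F [ 0.2  0.1 -0.1] op 0.7
t 33.3 eef [ 431.  -193.3  301.3] yaw [1.7986e+02 1.1000e-01 8.9800e+01] F [0.  0.1 0.5] op 0.701
```

View pics/w13.png

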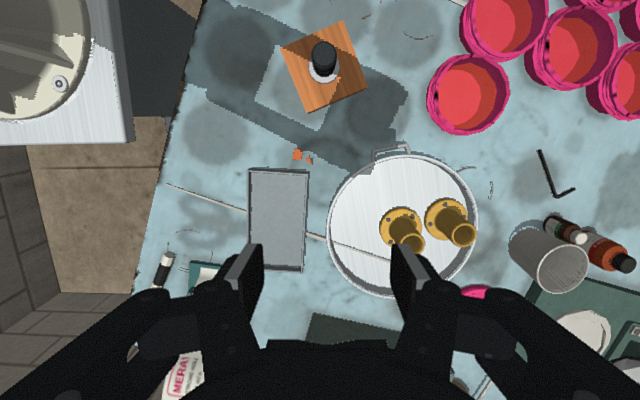

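```bash
python3 - <<'E'
from h import *
st();f=snap("wrist","w14");st()
save("w14a",f["pixels"],(140,300,320,490),4.5)
save("w14b",f["pixels"],(150,290,230,330),5)
for n in ["pan","rework_tray"]:
    for d in masks_of("wrist",n):
        m=d["pixels"];c=d["centre"];cs,_=cv2.findContours(m.astype(np.uint8),0,2);r=cv2.minAreaRect(max(cs,key=len))
        print(n,d["conf"],c,m.sum(),r,unproj(f,[r[0]],21).round(1))
E
```

```text
t 33.3 eef [ 431.  -193.3  301.3] yaw [1.7986e+02 1.1000e-01 8.9800e+01] F [0.  0.1 0.5] op 0.701
t 33.35 eef [ 430.4 -191.7  300.3] yaw [1.7996e+02 1.0000e-02 8.9810e+01] F [-0.  -0.   0.5] op 0.706
pan 0.83 [208.8, 387.3] 12343 ((404.3590393066406, 227.26791381835938), (148.34024047851562, 151.69361877441406), 27.758541107177734) [[ 541.6 -277.2   21. ]]
rework_tray 0.94 [215.4, 278.9] 5563 ((277.4952087402344, 222.12945556640625), (60.662113189697266, 102.81838989257812), 2.12109637260437) [[ 362.6 -268.6   21. ]]
```

View pics/w14a.png

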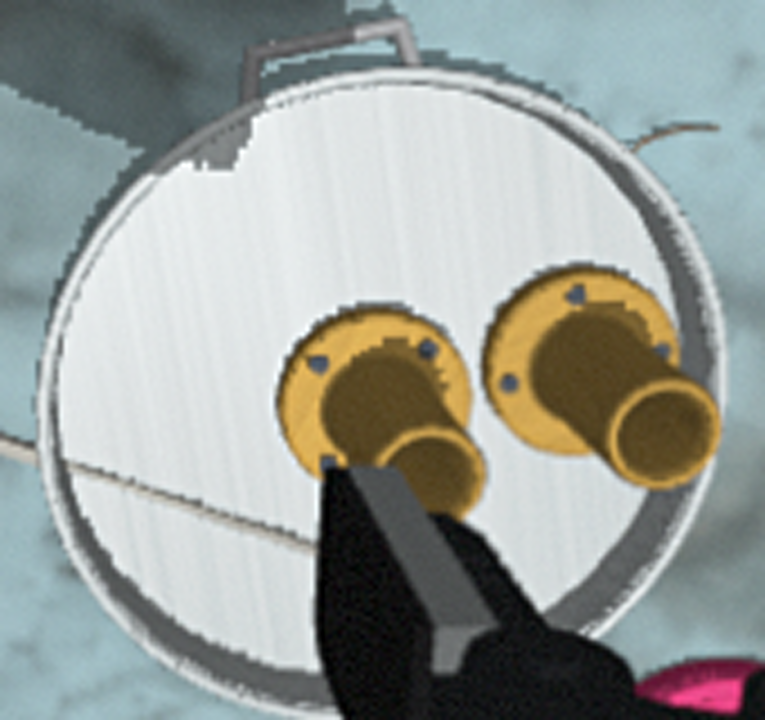

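View pics/w14b.png

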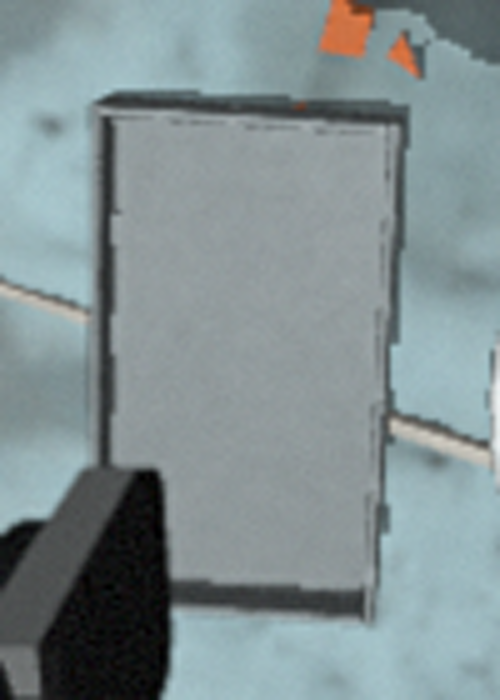

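```bash
cat > c.py <<'E'
from h import *
f=load("w14")
c=unproj(f,[(249.6,171),(311,172.4),(305,273)],21);print(c.round(1))
m=(c[0]+c[2])/2;e=c[2]-c[1];print("tray",m.round(1),np.degrees(np.arctan2(e[1],e[0])),np.linalg.norm(e),np.linalg.norm(c[1]-c[0]))
a,b=unproj(f,[(403.6,229.1),(449.3,220.2)],16);d=b-a;t=np.arctan2(d[1],d[0]);print("a",a.round(1),"b",b.round(1),np.hypot(*d[:2]),np.degrees(t))
for k in range(1,6):
    q=t+k*np.pi/3;print(k+1,(a[:2]+67*np.array([np.cos(q),np.sin(q)])).round(1))
E
python3 c.py
```

```text
[[ 328.2 -196.    21. ]
 [ 410.9 -198.4   21. ]
 [ 399.5 -347.5   21. ]]
tray [ 363.8 -271.8   21. ] -94.36873323873884 149.60244583171354 82.7497498239911
a [ 541.9 -281.7   16. ] b [ 607.1 -268.8   16. ] 66.38068567428766 11.26042826813952
2 [ 563.5 -218.3]
3 [ 497.8 -231.4]
4 [ 476.2 -294.8]
5 [ 520.4 -345.2]
6 [ 586.1 -332.1]
```

```bash
python3 -m inch '[{"gripper":0.06,"tx":0.02,"ty":0.004,"tz":0,"spin":0},{"gripper":0.06,"tx":0.04,"ty":0.008,"tz":0,"spin":0},{"gripper":0.06,"tx":0.045,"ty":0.009,"tz":0.01,"spin":0},{"gripper":0.06,"tx":0.045,"ty":0.009,"tz":0.01,"spin":0},{"gripper":0.06,"tx":0.045,"ty":0.009,"tz":0.01,"spin":0},{"gripper":0.06,"tx":0.045,"ty":0.009,"tz":0.01,"spin":0},{"gripper":0.06,"tx":0.045,"ty":0.009,"tz":0.01,"spin":0},{"gripper":0.06,"tx":0.045,"ty":0.009,"tz":0.01,"spin":0}]';python3 -m inch '[{"gripper":0.06,"tx":0.035,"ty":0.008,"tz":0.02,"spin":0},{"gripper":0.06,"tx":0.025,"ty":0.004,"tz":0.03,"spin":0},{"gripper":0.06,"tx":0,"ty":0,"tz":0.03,"spin":0},{"gripper":0.06,"tx":0,"ty":0,"tz":0,"spin":0},{"gripper":0.06,"tx":0,"ty":0,"tz":0,"spin":0},{"gripper":0.06,"tx":0,"ty":0,"tz":0,"spin":0},{"gripper":0.06,"tx":0,"ty":0,"tz":0,"spin":0},{"gripper":0.06,"tx":0,"ty":0,"tz":0,"spin":0}]'; python3 - <<'E'
from h import *
st();f=snap("wrist","w15");x,y=508.8,198
overlay("w15","w15o",[(x,y,31,12),(x,y,17,72),(x,y,11.75,72)],(100,300,200,460),3)
snap("scene","s15",(140,230,210,310),8)
E
```

```text
clock: 34.25
eef_pos: [495.8, 142.2, 238.9]
tcp_rot: [-3.141, 0.0, 1.572]
contact_force: [0.4, -0.3, 0.3]
opening: 0.698
clock: 35.05
eef_pos: [509.7, 199.0, 160.9]
tcp_rot: [3.14, -0.001, 1.569]
contact_force: [0.4, -0.5, 0.2]
opening: 0.701
t 35.05 eef [509.7 199.  160.9] yaw [ 1.7989e+02 -4.0000e-02  8.9910e+01] F [ 0.4 -0.5  0.2] op 0.701
```

View pics/w15o.png

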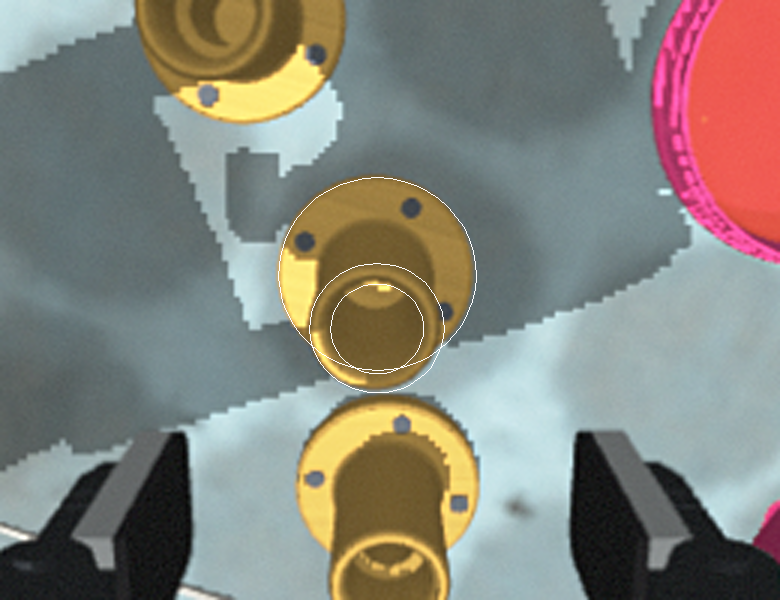

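View pics/s15.png

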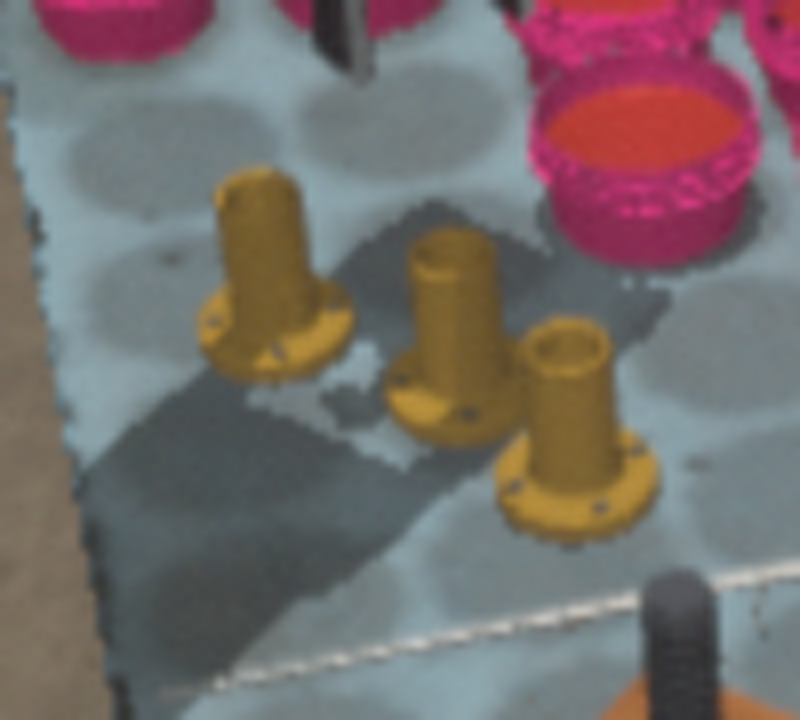

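```bash
python3 -m inch '[{"gripper":0.06,"tx":-0.0005,"ty":-0.0005,"tz":0.02,"spin":0},{"gripper":0.06,"tx":0,"ty":0,"tz":0.03,"spin":0},{"gripper":0.06,"tx":0,"ty":0,"tz":0.03,"spin":0},{"gripper":0.06,"tx":0,"ty":0,"tz":0.025,"spin":0},{"gripper":0.06,"tx":0,"ty":0,"tz":0.015,"spin":0},{"gripper":0.06,"tx":0,"ty":0,"tz":0.005,"spin":0},{"gripper":0.06,"tx":0,"ty":0,"tz":0,"spin":0},{"gripper":0.06,"tx":0,"ty":0,"tz":0,"spin":0}]'; python3 - <<'E'
from h import *
st();snap("wrist","w16")
E
```

```text
clock: 35.95
eef_pos: [509.2, 198.8, 35.4]
tcp_rot: [3.141, -0.0, 1.57]
contact_force: [0.0, 0.5, 0.7]
opening: 0.703
t 35.95 eef [509.2 198.8  35.4] yaw [ 1.7994e+02 -2.0000e-02  8.9950e+01] F [0.  0.5 0.7] op 0.703
```

View pics/w16.png

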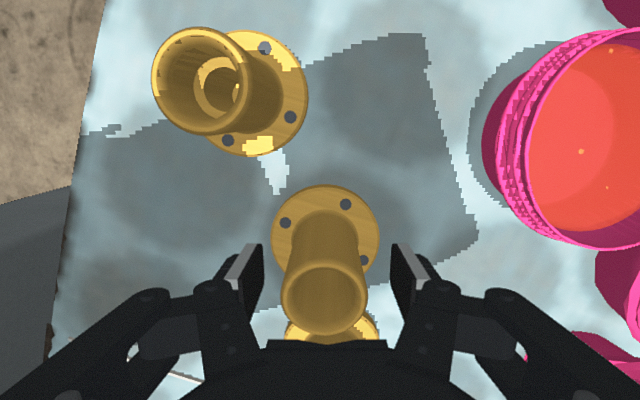

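```bash
python3 -m inch '[{"gripper":0.028,"tx":-0.0006,"ty":-0.0003,"tz":0,"spin":0},{"gripper":0.028,"tx":0,"ty":0,"tz":0,"spin":0},{"gripper":0.028,"tx":0,"ty":0,"tz":0,"spin":0},{"gripper":0.028,"tx":0,"ty":0,"tz":0,"spin":0},{"gripper":0.028,"tx":0,"ty":0,"tz":0,"spin":0},{"gripper":0.028,"tx":0,"ty":0,"tz":0,"spin":0},{"gripper":0.028,"tx":0,"ty":0,"tz":0,"spin":0},{"gripper":0.028,"tx":0,"ty":0,"tz":0,"spin":0}]' 50
```

```text
clock: 36.8
eef_pos: [508.7, 198.2, 35.5]
tcp_rot: [3.141, -0.0, 1.57]
contact_force: [-2.1, -0.6, 6.3]
opening: 0.41
```

```bash
python3 -m inch '[{"gripper":0.028,"tx":0,"ty":0,"tz":-0.01,"spin":0},{"gripper":0.028,"tx":0,"ty":0,"tz":-0.025,"spin":0},{"gripper":0.028,"tx":0,"ty":0,"tz":-0.035,"spin":0},{"gripper":0.028,"tx":0,"ty":0,"tz":-0.035,"spin":0},{"gripper":0.028,"tx":-0.02,"ty":0,"tz":-0.025,"spin":0},{"gripper":0.028,"tx":-0.035,"ty":-0.002,"tz":-0.02,"spin":0},{"gripper":0.028,"tx":-0.045,"ty":-0.002,"tz":0,"spin":0},{"gripper":0.028,"tx":-0.045,"ty":-0.002,"tz":0,"spin":0}]';python3 -m inch '[{"gripper":0.028,"tx":-0.045,"ty":-0.002,"tz":0,"spin":0},{"gripper":0.028,"tx":-0.045,"ty":-0.001,"tz":0,"spin":0},{"gripper":0.028,"tx":-0.045,"ty":-0.001,"tz":0,"spin":0},{"gripper":0.028,"tx":-0.045,"ty":-0.001,"tz":0,"spin":0},{"gripper":0.028,"tx":-0.045,"ty":0,"tz":0,"spin":0},{"gripper":0.028,"tx":-0.035,"ty":0,"tz":0,"spin":0},{"gripper":0.028,"tx":-0.02,"ty":0,"tz":0,"spin":0},{"gripper":0.028,"tx":-0.005,"ty":0,"tz":0,"spin":0}]'; python3 -m inch '[{"gripper":0.028,"tx":0,"ty":0,"tz":0.02,"spin":0},{"gripper":0.028,"tx":0,"ty":0,"tz":0.03,"spin":0},{"gripper":0.028,"tx":0,"ty":0,"tz":0.02,"spin":0},{"gripper":0.028,"tx":0,"ty":0,"tz":0,"spin":0},{"gripper":0.028,"tx":0,"ty":0,"tz":0,"spin":0},{"gripper":0.028,"tx":0,"ty":0,"tz":0,"spin":0},{"gripper":0.028,"tx":0,"ty":0,"tz":0,"spin":0},{"gripper":0.028,"tx":0,"ty":0,"tz":0,"spin":0}]'; python3 - <<'E'
from h import *
st();snap("wrist","w17");snap("top","t17",(170,280,340,450),7);snap("scene","s17",(200,320,320,450),5)
E
```

```text
clock: 37.6
eef_pos: [502.1, 52.0, 186.1]
tcp_rot: [3.139, -0.0, 1.571]
contact_force: [1.0, -0.5, -4.3]
opening: 0.411
clock: 38.4
eef_pos: [496.6, -234.1, 185.1]
tcp_rot: [3.141, 0.001, 1.568]
contact_force: [-0.0, 1.3, -3.1]
opening: 0.411
clock: 39.2
eef_pos: [497.5, -232.1, 115.6]
tcp_rot: [3.14, 0.001, 1.57]
contact_force: [-0.1, -0.2, -3.6]
opening: 0.412
t 39.2 eef [ 497.5 -232.1  115.6] yaw [1.7992e+02 4.0000e-02 8.9960e+01] F [-0.1 -0.2 -3.6] op 0.412
```

View pics/w17.png

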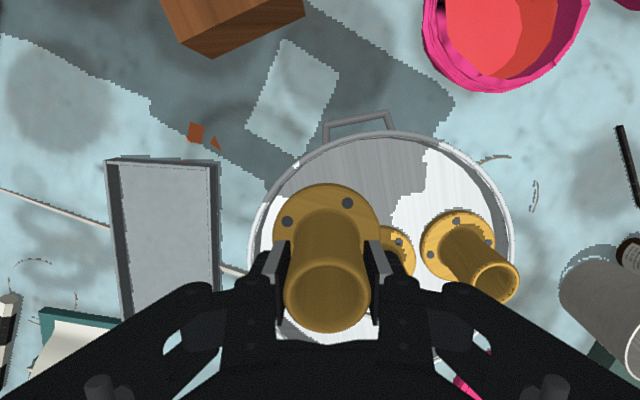

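View pics/s17.png

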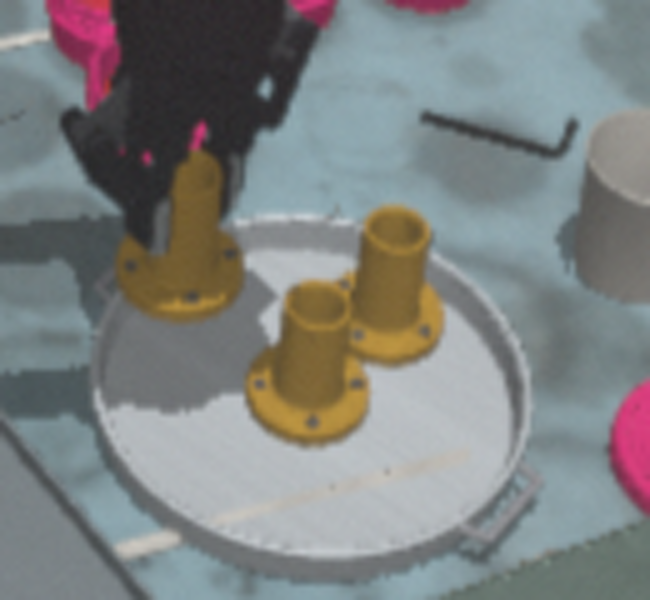

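```bash
python3 - <<'E'
from h import *
a=(541.9,-281.7);b=(607.1,-268.8);p=(497.8,-231.4)
overlay("w17","w17o",[(*a,31,16),(*b,31,16),(*b,17,76),(*p,31,4),(*a,102.5,4),(*a,109.5,28)],(120,350,230,530),2.6)
overlay("s17","s17o",[(*a,31,16),(*b,31,16),(*b,17,76),(*a,17,76),(*p,31,4),(*a,102.5,4)],(200,320,320,450),6)
E
```

```text
(no output)
```

View pics/w17o.png

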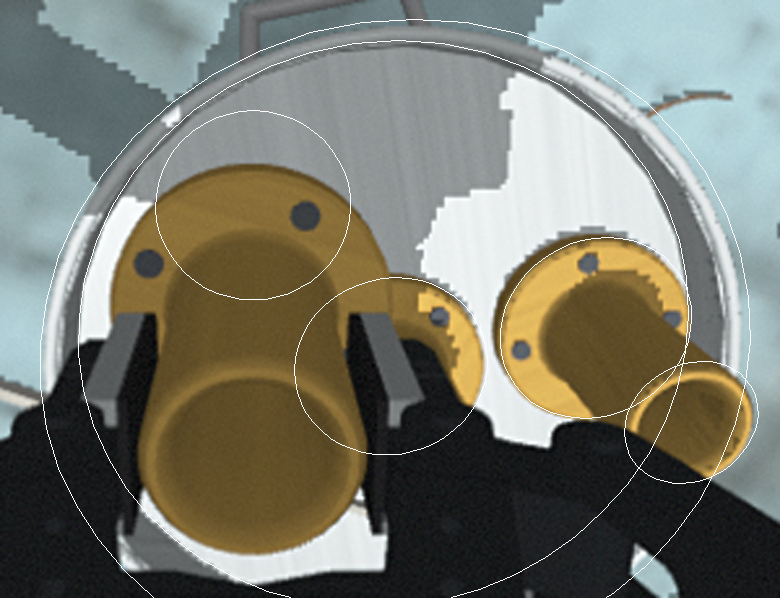

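View pics/s17o.png

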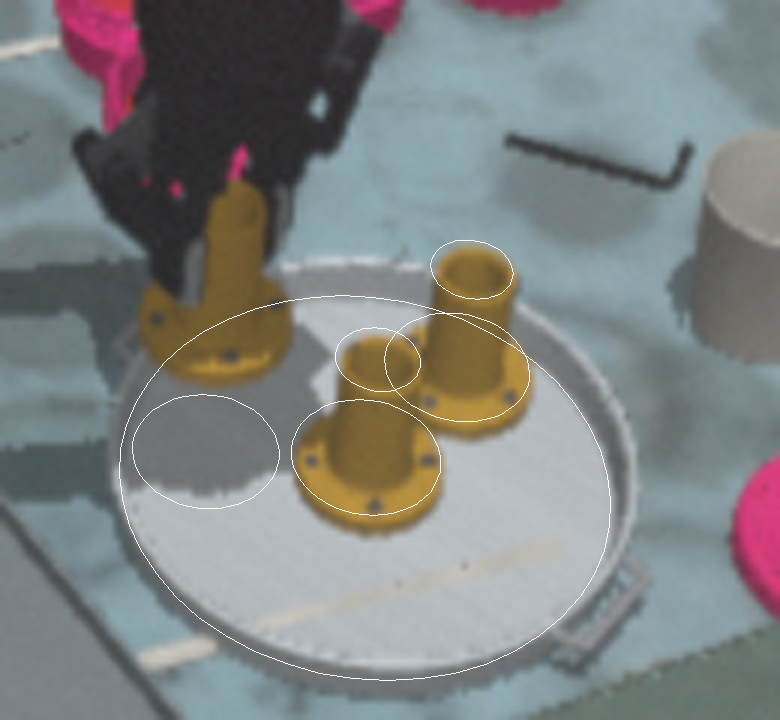

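```bash
python3 -m inch '[{"gripper":0.028,"tx":0.0008,"ty":0.0003,"tz":0.02,"spin":0},{"gripper":0.028,"tx":0,"ty":0,"tz":0.02,"spin":0},{"gripper":0.028,"tx":0,"ty":0,"tz":0.015,"spin":0},{"gripper":0.028,"tx":0,"ty":0,"tz":0.008,"spin":0},{"gripper":0.028,"tx":0,"ty":0,"tz":0.004,"spin":0},{"gripper":0.028,"tx":0,"ty":0,"tz":0,"spin":0},{"gripper":0.028,"tx":0,"ty":0,"tz":0,"spin":0},{"gripper":0.028,"tx":0,"ty":0,"tz":0,"spin":0}]';  python3 - <<'E'
from h import *
st();snap("wrist","w18");snap("scene","s18",(200,320,320,450),6)
E
```

```text
clock: 40.15
eef_pos: [497.7, -231.4, 48.3]
tcp_rot: [3.14, 0.001, 1.57]
contact_force: [-0.7, -0.9, -2.2]
opening: 0.413
t 40.15 eef [ 497.7 -231.4   48.3] yaw [1.7994e+02 3.0000e-02 8.9950e+01] F [-0.7 -0.9 -2.2] op 0.413
```

View pics/w18.png

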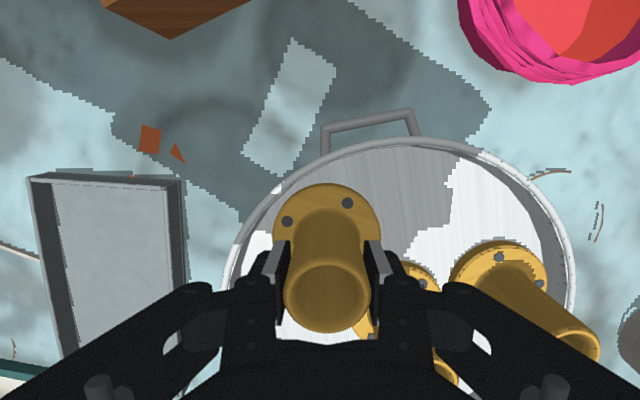

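View pics/s18.png

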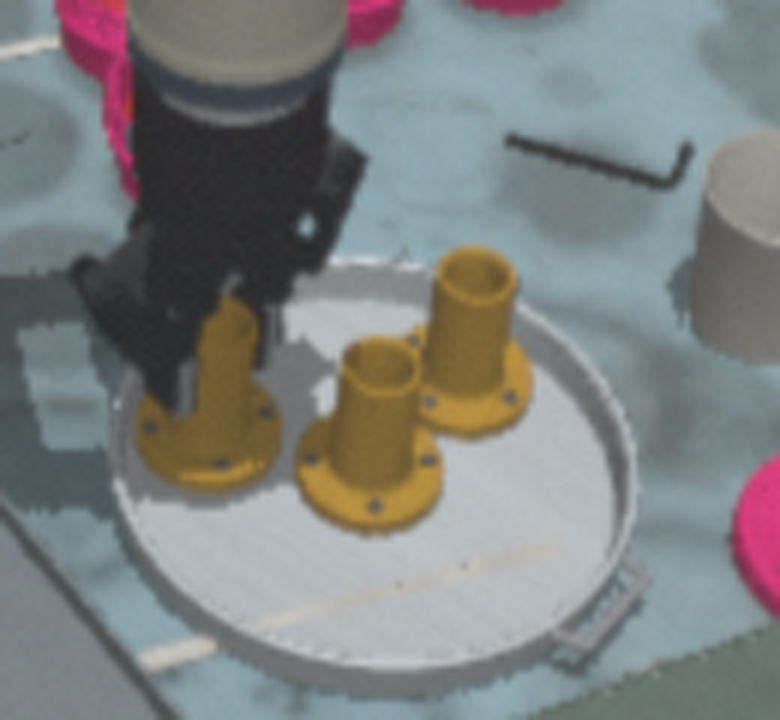

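```bash
python3 -m inch '[{"gripper":0.028,"tx":0,"ty":0,"tz":0.003,"spin":0},{"gripper":0.028,"tx":0,"ty":0,"tz":0.002,"spin":0},{"gripper":0.028,"tx":0,"ty":0,"tz":0.0015,"spin":0},{"gripper":0.028,"tx":0,"ty":0,"tz":0.001,"spin":0},{"gripper":0.028,"tx":0,"ty":0,"tz":0.001,"spin":0},{"gripper":0.028,"tx":0,"ty":0,"tz":0,"spin":0},{"gripper":0.028,"tx":0,"ty":0,"tz":0,"spin":0},{"gripper":0.028,"tx":0,"ty":0,"tz":0,"spin":0}]'
```

```text
clock: 41.05
eef_pos: [497.1, -231.1, 39.6]
tcp_rot: [-3.141, -0.0, 1.57]
contact_force: [-3.4, 1.0, 6.2]
opening: 0.408
```

```bash
python3 -m inch '[{"gripper":0.055,"tx":0,"ty":0,"tz":0,"spin":0},{"gripper":0.055,"tx":0,"ty":0,"tz":0,"spin":0},{"gripper":0.055,"tx":0,"ty":0,"tz":0,"spin":0},{"gripper":0.055,"tx":0,"ty":0,"tz":0,"spin":0},{"gripper":0.055,"tx":0,"ty":0,"tz":0,"spin":0},{"gripper":0.055,"tx":0,"ty":0,"tz":-0.01,"spin":0},{"gripper":0.055,"tx":0,"ty":0,"tz":-0.03,"spin":0},{"gripper":0.055,"tx":0,"ty":0,"tz":-0.04,"spin":0}]';python3 -m inch '[{"gripper":0.06,"tx":0,"ty":0,"tz":-0.05,"spin":0},{"gripper":0.06,"tx":0,"ty":0,"tz":-0.05,"spin":0},{"gripper":0.06,"tx":0.02,"ty":0.001,"tz":-0.04,"spin":0},{"gripper":0.06,"tx":0.035,"ty":0.001,"tz":0,"spin":0},{"gripper":0.06,"tx":0.045,"ty":0.001,"tz":0,"spin":0},{"gripper":0.06,"tx":0.045,"ty":0.001,"tz":0,"spin":0},{"gripper":0.06,"tx":0.045,"ty":0.001,"tz":0,"spin":0},{"gripper":0.06,"tx":0.045,"ty":0.001,"tz":0,"spin":0}]'; python3 - <<'E'
from h import *
st();snap("top","t19",(170,280,200,450),3);snap("scene","s19",(150,320,200,450),3.2)
E
```

```text
clock: 41.85
eef_pos: [496.0, -230.6, 119.1]
tcp_rot: [-3.138, -0.001, 1.57]
contact_force: [-0.0, 0.2, 1.0]
opening: 0.643
clock: 42.65
eef_pos: [503.1, 5.5, 260.1]
tcp_rot: [3.14, -0.0, 1.57]
contact_force: [0.8, -0.6, 0.4]
opening: 0.702
t 42.65 eef [503.1   5.5 260.1] yaw [179.94  -0.    89.93] F [ 0.8 -0.6  0.4] op 0.702
```

View pics/s19.png

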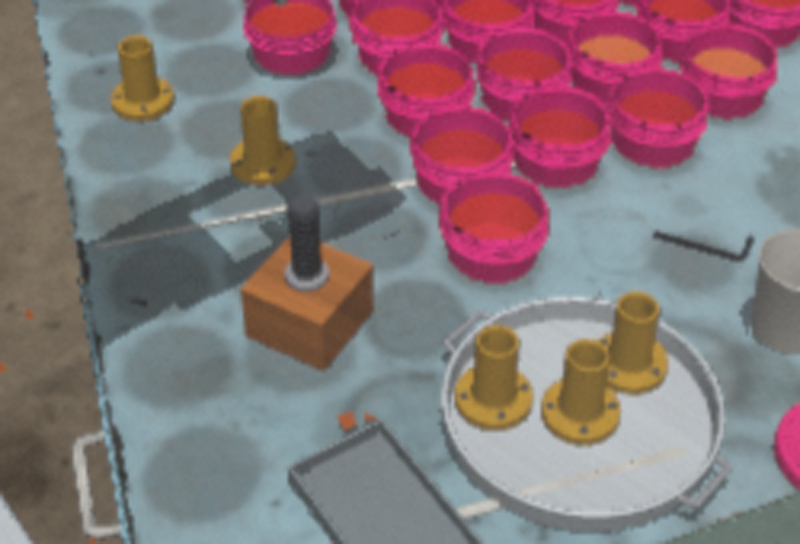

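View pics/t19.png

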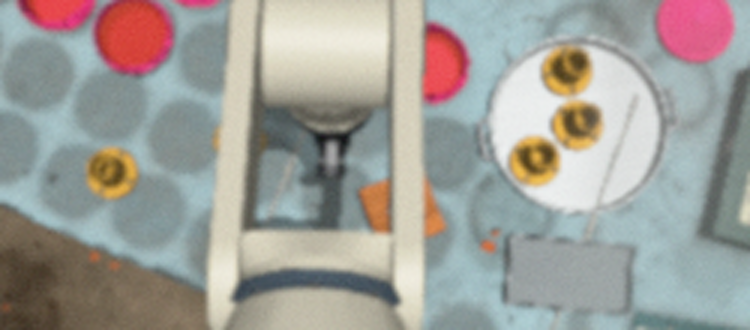

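```bash
python3 -m inch '[{"gripper":0.06,"tx":0.045,"ty":0.003,"tz":0.01,"spin":0},{"gripper":0.06,"tx":0.04,"ty":0.003,"tz":0.03,"spin":0},{"gripper":0.06,"tx":0.025,"ty":0.003,"tz":0.03,"spin":0},{"gripper":0.06,"tx":0.008,"ty":0.001,"tz":0.03,"spin":0},{"gripper":0.06,"tx":0,"ty":0,"tz":0,"spin":0},{"gripper":0.06,"tx":0,"ty":0,"tz":0,"spin":0},{"gripper":0.06,"tx":0,"ty":0,"tz":0,"spin":0},{"gripper":0.06,"tx":0,"ty":0,"tz":0,"spin":0}]'; python3 - <<'E'
from h import *
st();f=snap("wrist","w20");x,y=512.6,124.2
overlay("w20","w20o",[(x,y,31,12),(x,y,17,72),(x,y,11.75,72)],(100,300,200,460),3)
E
```

```text
clock: 43.55
eef_pos: [514.5, 121.2, 160.9]
tcp_rot: [3.139, -0.001, 1.569]
contact_force: [0.2, 0.3, -0.8]
opening: 0.705
t 43.55 eef [514.5 121.2 160.9] yaw [ 1.7985e+02 -3.0000e-02  8.9890e+01] F [ 0.2  0.3 -0.8] op 0.705
```

View pics/w20o.png

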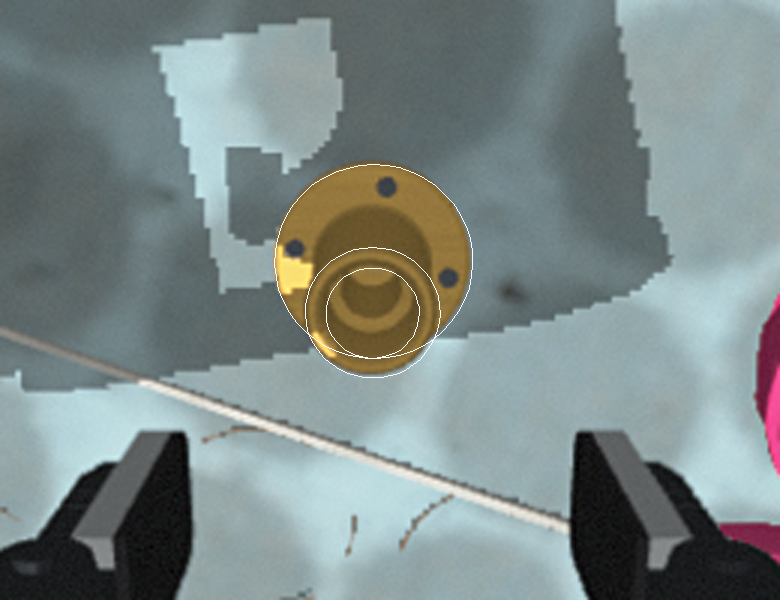

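```bash
python3 -m inch '[{"gripper":0.06,"tx":0.0026,"ty":-0.0014,"tz":0.02,"spin":0},{"gripper":0.06,"tx":0,"ty":0,"tz":0.03,"spin":0},{"gripper":0.06,"tx":0,"ty":0,"tz":0.03,"spin":0},{"gripper":0.06,"tx":0,"ty":0,"tz":0.025,"spin":0},{"gripper":0.06,"tx":0,"ty":0,"tz":0.015,"spin":0},{"gripper":0.06,"tx":0,"ty":0,"tz":0.005,"spin":0},{"gripper":0.06,"tx":0,"ty":0,"tz":0,"spin":0},{"gripper":0.06,"tx":0,"ty":0,"tz":0,"spin":0}]'
```

```text
clock: 44.4
eef_pos: [512.9, 124.4, 35.2]
tcp_rot: [3.14, -0.0, 1.57]
contact_force: [-0.2, 0.8, 0.3]
opening: 0.704
```

```bash
python3 -m inch '[{"gripper":0.028,"tx":0,"ty":-0.0002,"tz":0,"spin":0},{"gripper":0.028,"tx":0,"ty":0,"tz":0,"spin":0},{"gripper":0.028,"tx":0,"ty":0,"tz":0,"spin":0},{"gripper":0.028,"tx":0,"ty":0,"tz":0,"spin":0},{"gripper":0.028,"tx":0,"ty":0,"tz":0,"spin":0},{"gripper":0.028,"tx":0,"ty":0,"tz":0,"spin":0},{"gripper":0.028,"tx":0,"ty":0,"tz":0,"spin":0},{"gripper":0.028,"tx":0,"ty":0,"tz":0,"spin":0}]' 50
```

```text
clock: 45.2
eef_pos: [512.5, 124.5, 35.3]
tcp_rot: [3.14, -0.0, 1.57]
contact_force: [-2.1, -0.4, 7.0]
opening: 0.401
```

```bash
python3 -m inch '[{"gripper":0.028,"tx":0,"ty":0,"tz":-0.01,"spin":0},{"gripper":0.028,"tx":0,"ty":0,"tz":-0.025,"spin":0},{"gripper":0.028,"tx":0,"ty":0,"tz":-0.035,"spin":0},{"gripper":0.028,"tx":0,"ty":0,"tz":-0.04,"spin":0},{"gripper":0.028,"tx":-0.02,"ty":-0.007,"tz":-0.03,"spin":0},{"gripper":0.028,"tx":-0.035,"ty":-0.012,"tz":-0.02,"spin":0},{"gripper":0.028,"tx":-0.043,"ty":-0.015,"tz":0,"spin":0},{"gripper":0.028,"tx":-0.043,"ty":-0.015,"tz":0,"spin":0}]';python3 -m inch '[{"gripper":0.028,"tx":-0.043,"ty":-0.015,"tz":0,"spin":0},{"gripper":0.028,"tx":-0.043,"ty":-0.015,"tz":0,"spin":0},{"gripper":0.028,"tx":-0.043,"ty":-0.015,"tz":0,"spin":0},{"gripper":0.028,"tx":-0.043,"ty":-0.015,"tz":0,"spin":0},{"gripper":0.028,"tx":-0.043,"ty":-0.015,"tz":0,"spin":0},{"gripper":0.028,"tx":-0.04,"ty":-0.014,"tz":0,"spin":0},{"gripper":0.028,"tx":-0.025,"ty":-0.009,"tz":0,"spin":0},{"gripper":0.028,"tx":-0.01,"ty":-0.004,"tz":0,"spin":0}]'; python3 -m inch '[{"gripper":0.028,"tx":0,"ty":0,"tz":0.02,"spin":0},{"gripper":0.028,"tx":0,"ty":0,"tz":0.03,"spin":0},{"gripper":0.028,"tx":0,"ty":0,"tz":0.02,"spin":0},{"gripper":0.028,"tx":0,"ty":0,"tz":0,"spin":0},{"gripper":0.028,"tx":0,"ty":0,"tz":0,"spin":0},{"gripper":0.028,"tx":0,"ty":0,"tz":0,"spin":0},{"gripper":0.028,"tx":0,"ty":0,"tz":0,"spin":0},{"gripper":0.028,"tx":0,"ty":0,"tz":0,"spin":0}]'; python3 - <<'E'
from h import *
st();snap("wrist","w21");snap("top","t21",(230,300,350,430),8);snap("scene","s21",(240,360,270,400),5)
E
```

```text
clock: 46.0
eef_pos: [462.4, -17.6, 195.7]
tcp_rot: [3.139, 0.0, 1.571]
contact_force: [1.2, -0.6, -3.0]
opening: 0.408
clock: 46.8
eef_pos: [359.5, -308.5, 194.8]
tcp_rot: [3.141, 0.001, 1.568]
contact_force: [1.4, 0.2, -2.9]
opening: 0.407
clock: 47.6
eef_pos: [361.0, -306.8, 125.0]
tcp_rot: [3.14, 0.001, 1.57]
contact_force: [-1.1, -0.5, -2.6]
opening: 0.408
t 47.6 eef [ 361.  -306.8  125. ] yaw [1.7993e+02 6.0000e-02 8.9960e+01] F [-1.1 -0.5 -2.6] op 0.408
```

View pics/w21.png

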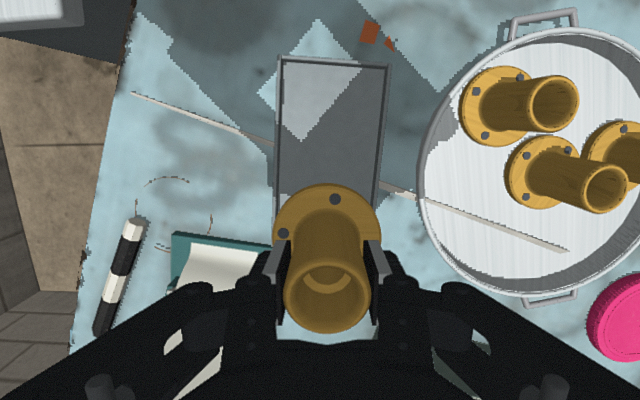

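View pics/s21.png

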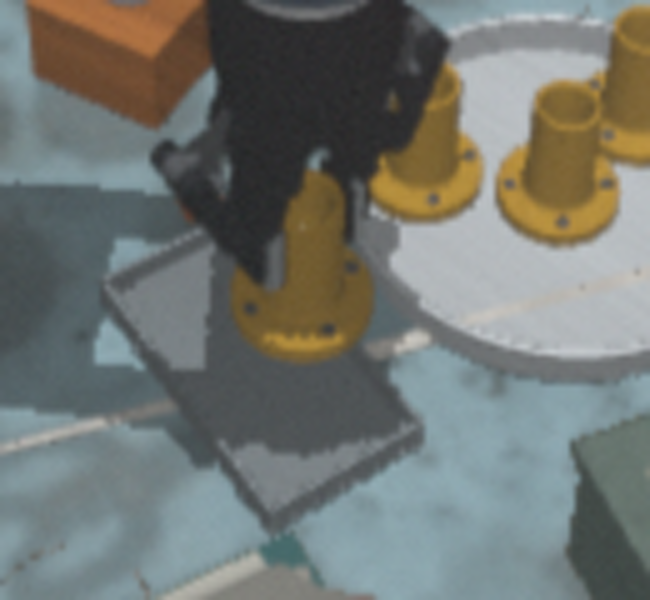

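```bash
python3 - <<'E'
from h import *
f=load("w21");c=unproj(f,[(281,58),(388,66),(376,212)],21);print(c.round(1))
save("w21z",f["pixels"],(40,230,255,405),4)
d=c[1]-c[0];u=d[:2]/np.hypot(*d[:2]);n=np.array([u[1],-u[0]])
print(np.hypot(*d[:2]),np.degrees(np.arctan2(u[1],u[0])),"centre",(c[0]+c[1])[:2]/2+n*75,n)
# right edge direction
e=c[2]-c[1];print(np.degrees(np.arctan2(e[1],e[0])))
E
```

```text
[[ 328.4 -198.5   21. ]
 [ 406.1 -204.    21. ]
 [ 401.3 -314.8   21. ]]
77.90191428737975 -4.026563202785467 centre [ 361.98774127 -276.06493203] [-0.07021895 -0.9975316 ]
-92.46857409904335
```

View pics/w21z.png

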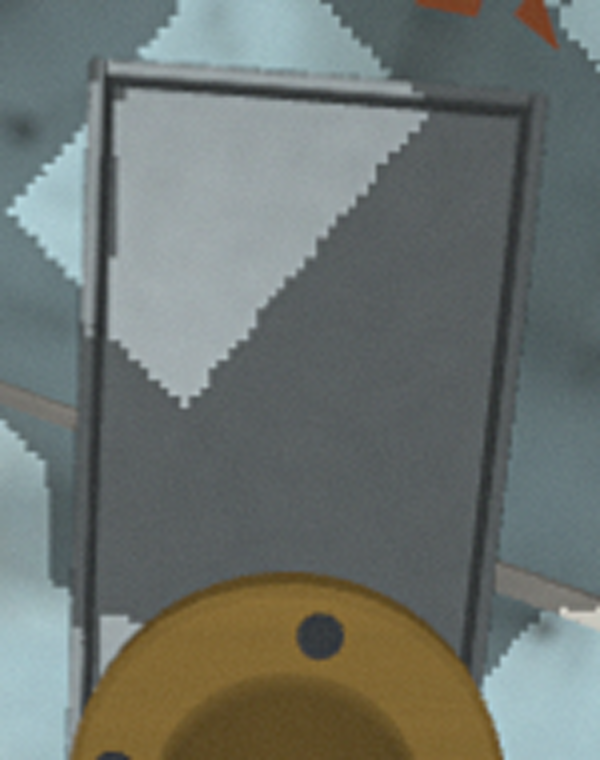

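```bash
python3 - <<'E'
from h import *
f=load("w21");c=unproj(f,[(278,54.5),(391.2,63.7),(376.3,205),(272.5,215)],21);print(c.round(1))
d=c[1]-c[0];u=d[:2]/np.hypot(*d[:2]);n=np.array([u[1],-u[0]])
dg=lambda e:np.degrees(np.arctan2(e[1],e[0]))
print(np.hypot(*d[:2]),dg(u),"centre",(c[0]+c[1])[:2]/2+n*75,dg(c[2]-c[1]),dg(c[3]-c[0]))
E
```

```text
[[ 326.3 -196.1   21. ]
 [ 408.4 -202.4   21. ]
 [ 401.3 -308.9   21. ]
 [ 317.2 -317.2   21. ]]
82.31750523908292 -4.3669447027180635 centre [ 361.63271992 -274.03529236] -93.78099834237923 -94.28251058015023
```

```bash
python3 -m inch '[{"gripper":0.028,"tx":-0.002,"ty":-0.0009,"tz":0.02,"spin":0},{"gripper":0.028,"tx":0,"ty":0,"tz":0.02,"spin":0},{"gripper":0.028,"tx":0,"ty":0,"tz":0.015,"spin":0},{"gripper":0.028,"tx":0,"ty":0,"tz":0.006,"spin":0},{"gripper":0.028,"tx":0,"ty":0,"tz":0,"spin":0},{"gripper":0.028,"tx":0,"ty":0,"tz":0,"spin":0},{"gripper":0.028,"tx":0,"ty":0,"tz":0,"spin":0},{"gripper":0.028,"tx":0,"ty":0,"tz":0,"spin":0}]'; python3 - <<'E'
from h import *
st();snap("wrist","w22",(100,350,150,500),2);snap("scene","s22",(240,360,270,400),5)
E
```

```text
clock: 48.55
eef_pos: [360.0, -308.9, 63.8]
tcp_rot: [3.141, 0.001, 1.57]
contact_force: [0.4, -0.4, -2.6]
opening: 0.402
t 48.55 eef [ 360.  -308.9   63.8] yaw [1.7995e+02 5.0000e-02 8.9960e+01] F [ 0.4 -0.4 -2.6] op 0.402
```

View pics/w22.png

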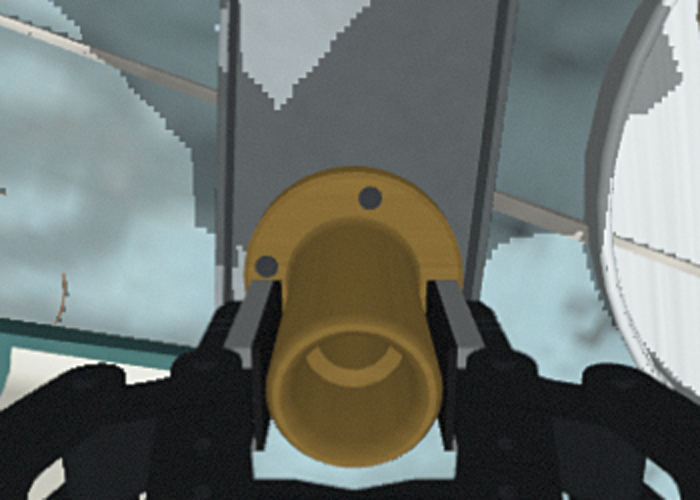

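View pics/s22.png

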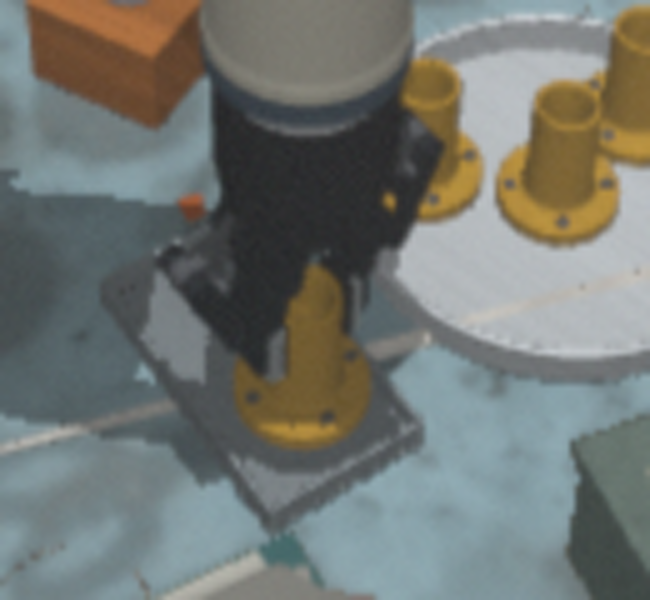

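```bash
python3 -m inch '[{"gripper":0.028,"tx":0,"ty":0.0005,"tz":0.008,"spin":0},{"gripper":0.028,"tx":0,"ty":0,"tz":0.006,"spin":0},{"gripper":0.028,"tx":0,"ty":0,"tz":0.003,"spin":0},{"gripper":0.028,"tx":0,"ty":0,"tz":0.002,"spin":0},{"gripper":0.028,"tx":0,"ty":0,"tz":0.001,"spin":0},{"gripper":0.028,"tx":0,"ty":0,"tz":0.001,"spin":0},{"gripper":0.028,"tx":0,"ty":0,"tz":0.001,"spin":0},{"gripper":0.028,"tx":0,"ty":0,"tz":0,"spin":0}]'
```

```text
clock: 49.45
eef_pos: [360.2, -308.6, 41.4]
tcp_rot: [3.141, 0.0, 1.57]
contact_force: [-0.3, 0.7, -0.0]
opening: 0.403
```

```bash
python3 -m inch '[{"gripper":0.055,"tx":0,"ty":0,"tz":0,"spin":0},{"gripper":0.055,"tx":0,"ty":0,"tz":0,"spin":0},{"gripper":0.055,"tx":0,"ty":0,"tz":0,"spin":0},{"gripper":0.055,"tx":0,"ty":0,"tz":0,"spin":0},{"gripper":0.055,"tx":0,"ty":0,"tz":0,"spin":0},{"gripper":0.055,"tx":0,"ty":0,"tz":-0.01,"spin":0},{"gripper":0.055,"tx":0,"ty":0,"tz":-0.03,"spin":0},{"gripper":0.055,"tx":0,"ty":0,"tz":-0.04,"spin":0}]';python3 -m inch '[{"gripper":0.06,"tx":0,"ty":0,"tz":-0.05,"spin":0},{"gripper":0.06,"tx":0,"ty":0,"tz":-0.05,"spin":0},{"gripper":0.06,"tx":0.02,"ty":0.004,"tz":-0.03,"spin":0},{"gripper":0.06,"tx":0.035,"ty":0.007,"tz":0,"spin":0},{"gripper":0.06,"tx":0.045,"ty":0.008,"tz":0,"spin":0},{"gripper":0.06,"tx":0.045,"ty":0.008,"tz":0,"spin":0},{"gripper":0.06,"tx":0.045,"ty":0.008,"tz":0,"spin":0},{"gripper":0.06,"tx":0.045,"ty":0.008,"tz":0,"spin":0}]'; python3 -m inch '[{"gripper":0.06,"tx":0.045,"ty":0.008,"tz":0,"spin":0},{"gripper":0.06,"tx":0.045,"ty":0.008,"tz":0,"spin":0},{"gripper":0.06,"tx":0.045,"ty":0.008,"tz":0,"spin":0},{"gripper":0.06,"tx":0.045,"ty":0.008,"tz":0,"spin":0},{"gripper":0.06,"tx":0.045,"ty":0.008,"tz":0,"spin":0},{"gripper":0.06,"tx":0.045,"ty":0.008,"tz":0.02,"spin":0},{"gripper":0.06,"tx":0.04,"ty":0.008,"tz":0.03,"spin":0},{"gripper":0.06,"tx":0.027,"ty":0.008,"tz":0.03,"spin":0}]'; python3 -m inch '[{"gripper":0.06,"tx":0.012,"ty":0.002,"tz":0.01,"spin":0},{"gripper":0.06,"tx":0,"ty":0,"tz":0,"spin":0},{"gripper":0.06,"tx":0,"ty":0,"tz":0,"spin":0},{"gripper":0.06,"tx":0,"ty":0,"tz":0,"spin":0},{"gripper":0.06,"tx":0,"ty":0,"tz":0,"spin":0},{"gripper":0.06,"tx":0,"ty":0,"tz":0,"spin":0},{"gripper":0.06,"tx":0,"ty":0,"tz":0,"spin":0},{"gripper":0.06,"tx":0,"ty":0,"tz":0,"spin":0}]'; python3 - <<'E'
from h import *
st();f=snap("wrist","w23");x,y=469.4,276
overlay("w23","w23o",[(x,y,31,12),(x,y,17,72),(x,y,11.75,72)],(100,300,200,460),3)
snap("scene","s23",(150,340,200,450),3)
E
```

```text
clock: 50.25
eef_pos: [359.1, -307.6, 121.4]
tcp_rot: [-3.139, -0.002, 1.57]
contact_force: [1.0, -0.1, 0.3]
opening: 0.646
clock: 51.05
eef_pos: [403.1, -71.8, 252.1]
tcp_rot: [3.14, 0.0, 1.569]
contact_force: [1.4, -0.7, -0.0]
opening: 0.702
clock: 51.85
eef_pos: [467.9, 265.8, 171.8]
tcp_rot: [3.14, -0.001, 1.572]
contact_force: [0.2, -0.8, 0.4]
opening: 0.703
clock: 52.65
eef_pos: [469.6, 274.7, 161.8]
tcp_rot: [3.141, -0.0, 1.57]
contact_force: [0.1, 0.0, 0.5]
opening: 0.706
t 52.65 eef [469.6 274.7 161.8] yaw [ 1.7998e+02 -1.0000e-02  8.9930e+01] F [0.1 0.  0.5] op 0.706
```

View pics/w23o.png

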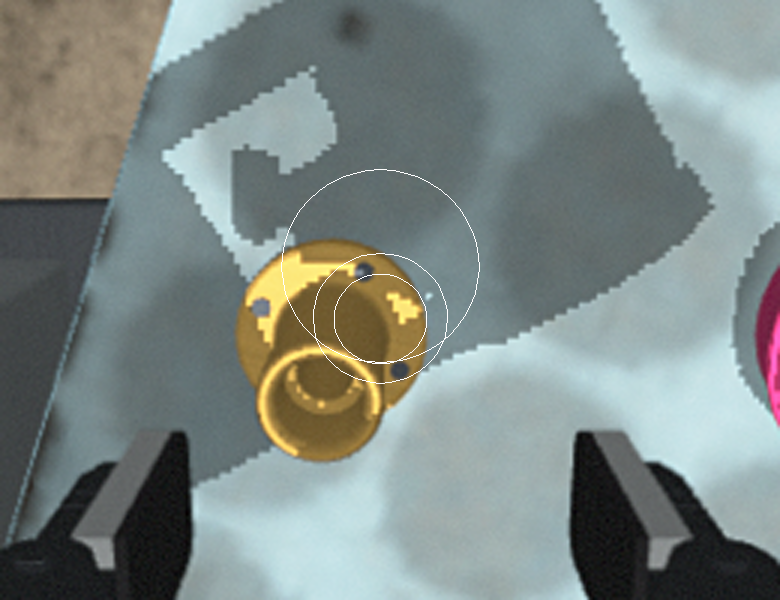

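View pics/s23.png

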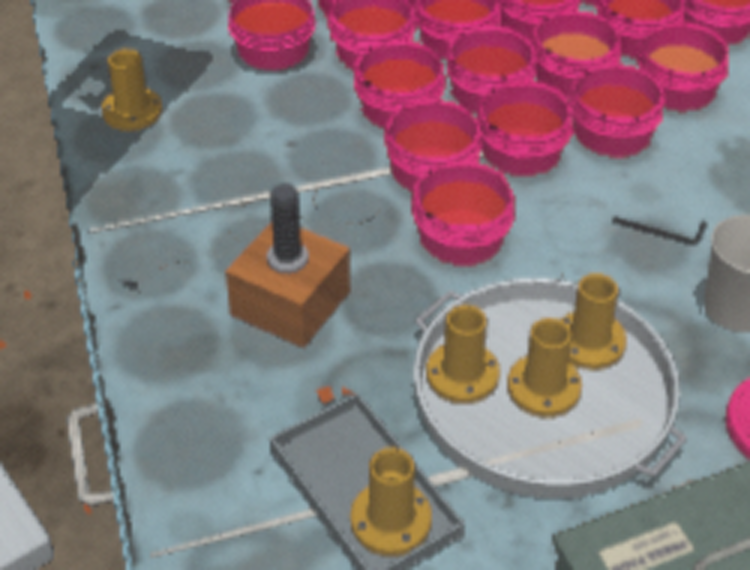

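```bash
python3 - <<'E'
from h import *
f=load("w23");print(unproj(f,[(310.5,210.5),(200+320/3-.3,100+403/3-.3)],12),unproj(f,[(200+320/3-.3,100+403/3-.3)],72))
x,y=454,253;overlay("w23","w23p",[(x,y,31,12),(x,y,17,72),(x,y,11.75,72)],(100,300,200,460),3)
E
```

```text
[[454.31326108 254.85593205  12.        ]
 [449.89821007 230.85422633  12.        ]] [[453.95363869 253.25359933  72.        ]]
```

View pics/w23p.png

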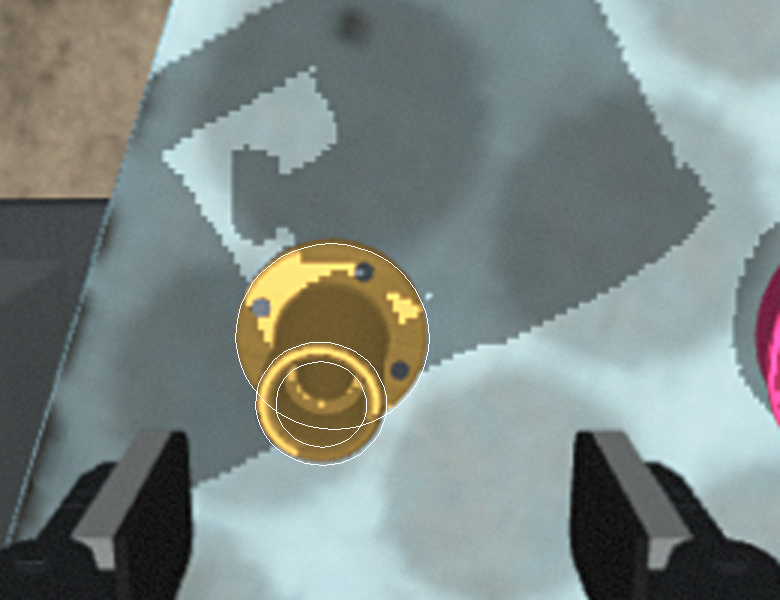

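```bash
python3 -m inch '[{"gripper":0.06,"tx":-0.0212,"ty":-0.0157,"tz":0,"spin":0},{"gripper":0.06,"tx":0,"ty":0,"tz":0.02,"spin":0},{"gripper":0.06,"tx":0,"ty":0,"tz":0.03,"spin":0},{"gripper":0.06,"tx":0,"ty":0,"tz":0.015,"spin":0},{"gripper":0.06,"tx":0,"ty":0,"tz":0,"spin":0},{"gripper":0.06,"tx":0,"ty":0,"tz":0,"spin":0},{"gripper":0.06,"tx":0,"ty":0,"tz":0,"spin":0},{"gripper":0.06,"tx":0,"ty":0,"tz":0,"spin":0}]'; python3 - <<'E'
from h import *
st();snap("wrist","w24");x,y=454,253.6;overlay("w24","w24o",[(x,y,31,12),(x,y,17,72)],(150,350,200,460),3)
E
```

```text
clock: 53.55
eef_pos: [454.5, 254.1, 97.5]
tcp_rot: [3.14, -0.001, 1.57]
contact_force: [0.4, 0.5, 0.2]
opening: 0.705
t 53.55 eef [454.5 254.1  97.5] yaw [ 1.7991e+02 -5.0000e-02  8.9960e+01] F [0.4 0.5 0.2] op 0.705
```

View pics/w24o.png

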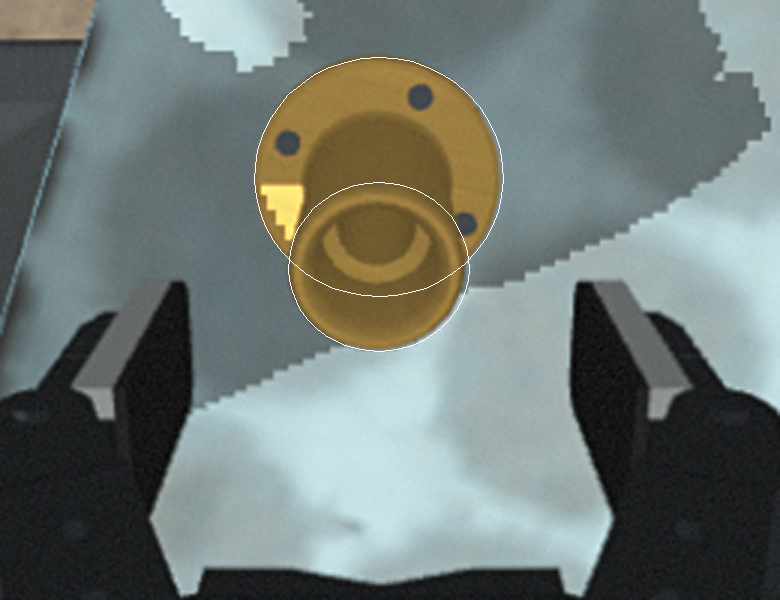

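Aligned. Descend 62 mm and grip.

```bash
python3 -m inch '[{"gripper":0.06,"tx":-0.0002,"ty":-0.0005,"tz":0.02,"spin":0},{"gripper":0.06,"tx":0,"ty":0,"tz":0.02,"spin":0},{"gripper":0.06,"tx":0,"ty":0,"tz":0.015,"spin":0},{"gripper":0.06,"tx":0,"ty":0,"tz":0.007,"spin":0},{"gripper":0.06,"tx":0,"ty":0,"tz":0,"spin":0},{"gripper":0.06,"tx":0,"ty":0,"tz":0,"spin":0},{"gripper":0.06,"tx":0,"ty":0,"tz":0,"spin":0},{"gripper":0.028,"tx":0,"ty":0,"tz":0,"spin":0}]' 50; python3 -m inch '[{"gripper":0.028,"tx":0,"ty":0,"tz":0,"spin":0},{"gripper":0.028,"tx":0,"ty":0,"tz":0,"spin":0},{"gripper":0.028,"tx":0,"ty":0,"tz":0,"spin":0},{"gripper":0.028,"tx":0,"ty":0,"tz":0,"spin":0},{"gripper":0.028,"tx":0,"ty":0,"tz":0,"spin":0},{"gripper":0.028,"tx":0,"ty":0,"tz":0,"spin":0},{"gripper":0.028,"tx":0,"ty":0,"tz":0,"spin":0},{"gripper":0.028,"tx":0,"ty":0,"tz":0,"spin":0}]'
```

```text
clock: 54.4
eef_pos: [453.8, 253.8, 35.2]
tcp_rot: [3.141, -0.001, 1.57]
contact_force: [0.1, -0.0, -0.4]
opening: 0.544
clock: 55.2
eef_pos: [453.6, 253.7, 35.3]
tcp_rot: [3.141, -0.0, 1.57]
contact_force: [-1.3, -0.4, 7.1]
opening: 0.415
```

```bash
python3 -m inch '[{"gripper":0.028,"tx":0,"ty":0,"tz":-0.01,"spin":0},{"gripper":0.028,"tx":0,"ty":0,"tz":-0.025,"spin":0},{"gripper":0.028,"tx":0,"ty":0,"tz":-0.035,"spin":0},{"gripper":0.028,"tx":0,"ty":0,"tz":-0.04,"spin":0},{"gripper":0.028,"tx":-0.02,"ty":-0.0036,"tz":-0.03,"spin":0},{"gripper":0.028,"tx":-0.035,"ty":-0.0063,"tz":-0.02,"spin":0},{"gripper":0.028,"tx":-0.043,"ty":-0.0077,"tz":0,"spin":0},{"gripper":0.028,"tx":-0.043,"ty":-0.0077,"tz":0,"spin":0}]';python3 -m inch '[{"gripper":0.028,"tx":-0.043,"ty":-0.0077,"tz":0,"spin":0},{"gripper":0.028,"tx":-0.043,"ty":-0.0077,"tz":0,"spin":0},{"gripper":0.028,"tx":-0.043,"ty":-0.0077,"tz":0,"spin":0},{"gripper":0.028,"tx":-0.043,"ty":-0.0077,"tz":0,"spin":0},{"gripper":0.028,"tx":-0.043,"ty":-0.0077,"tz":0,"spin":0},{"gripper":0.028,"tx":-0.043,"ty":-0.0077,"tz":0,"spin":0},{"gripper":0.028,"tx":-0.04,"ty":-0.0072,"tz":0,"spin":0},{"gripper":0.028,"tx":-0.03,"ty":-0.0054,"tz":0,"spin":0}]'; python3 -m inch '[{"gripper":0.028,"tx":-0.022,"ty":-0.0042,"tz":0,"spin":0},{"gripper":0.028,"tx":0,"ty":0,"tz":0.02,"spin":0},{"gripper":0.028,"tx":0,"ty":0,"tz":0.03,"spin":0},{"gripper":0.028,"tx":0,"ty":0,"tz":0.02,"spin":0},{"gripper":0.028,"tx":0,"ty":0,"tz":0,"spin":0},{"gripper":0.028,"tx":0,"ty":0,"tz":0,"spin":0},{"gripper":0.028,"tx":0,"ty":0,"tz":0,"spin":0},{"gripper":0.028,"tx":0,"ty":0,"tz":0,"spin":0}]'; python3 - <<'E'
from h import *
st();snap("wrist","w25",(100,400,150,500),2);snap("scene","s25",(240,360,270,400),5)
E
```

```text
clock: 56.0
eef_pos: [427.5, 111.4, 195.7]
tcp_rot: [3.14, -0.0, 1.571]
contact_force: [0.8, -0.9, -3.2]
opening: 0.405
clock: 56.8
eef_pos: [367.8, -217.4, 195.0]
tcp_rot: [3.141, 0.0, 1.569]
contact_force: [1.9, 0.6, -2.9]
opening: 0.414
clock: 57.6
eef_pos: [365.3, -237.8, 125.7]
tcp_rot: [3.14, 0.001, 1.57]
contact_force: [-0.4, -0.4, -4.4]
opening: 0.411
t 57.6 eef [ 365.3 -237.8  125.7] yaw [1.799e+02 7.000e-02 8.997e+01] F [-0.4 -0.4 -4.4] op 0.411
```

View pics/w25.png

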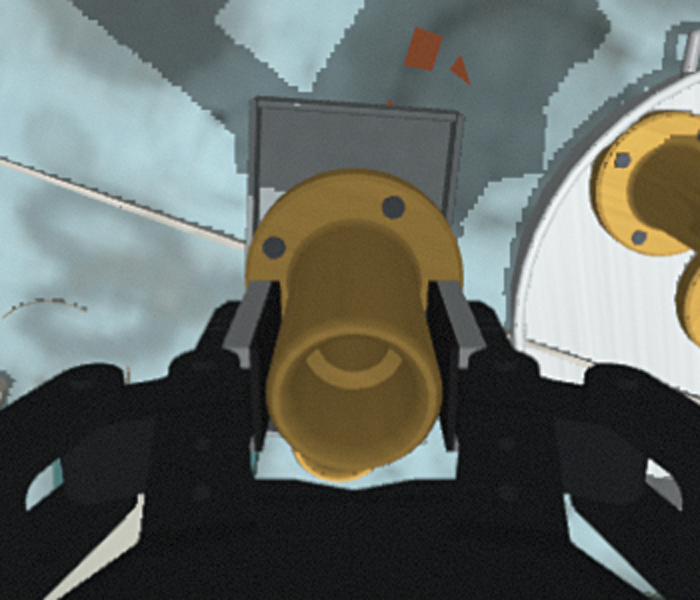

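View pics/s25.png

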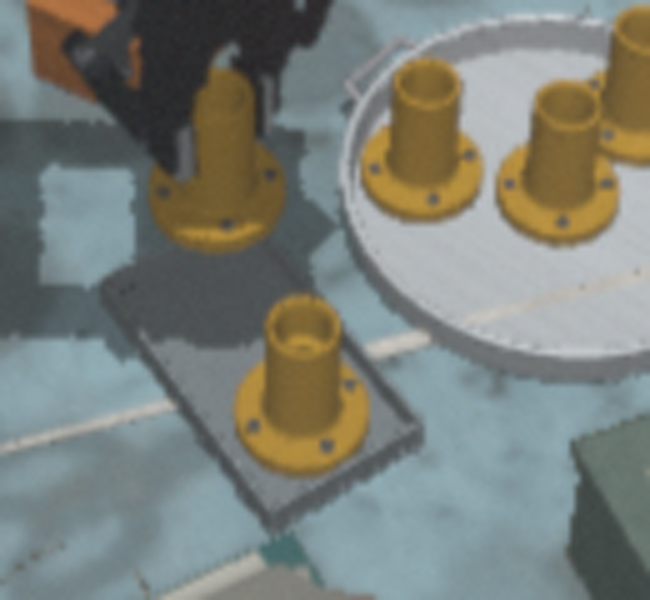

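```bash
python3 -m inch '[{"gripper":0.028,"tx":0.001,"ty":0,"tz":0.02,"spin":0},{"gripper":0.028,"tx":0,"ty":0,"tz":0.02,"spin":0},{"gripper":0.028,"tx":0,"ty":0,"tz":0.015,"spin":0},{"gripper":0.028,"tx":0,"ty":0,"tz":0.007,"spin":0},{"gripper":0.028,"tx":0,"ty":0,"tz":0,"spin":0},{"gripper":0.028,"tx":0,"ty":0,"tz":0,"spin":0},{"gripper":0.028,"tx":0,"ty":0,"tz":0,"spin":0},{"gripper":0.028,"tx":0,"ty":0,"tz":0,"spin":0}]'; python3 - <<'E'
from h import *
st();snap("wrist","w26",(100,400,150,500),2);snap("scene","s26",(240,360,270,400),5)
E
```

```text
clock: 58.5
eef_pos: [365.1, -236.7, 63.2]
tcp_rot: [3.14, 0.001, 1.57]
contact_force: [0.1, 0.2, -2.8]
opening: 0.413
t 58.5 eef [ 365.1 -236.7   63.2] yaw [1.7994e+02 4.0000e-02 8.9950e+01] F [ 0.1  0.2 -2.8] op 0.413
```

View pics/w26.png

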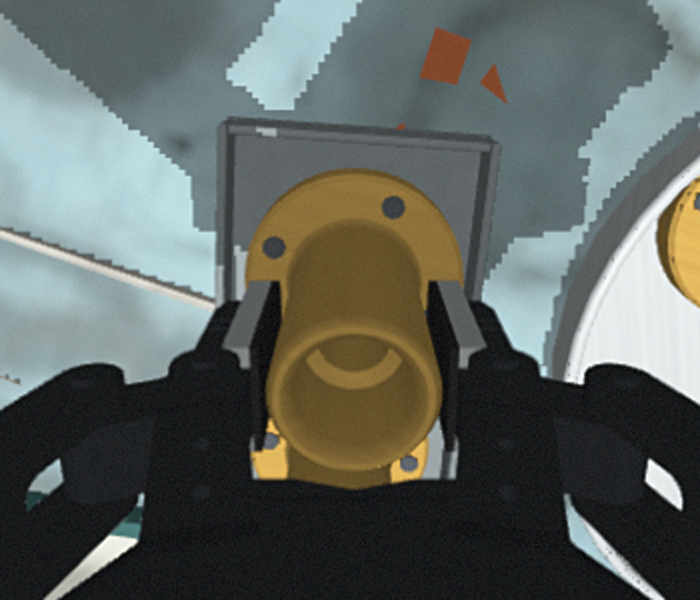

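View pics/s26.png

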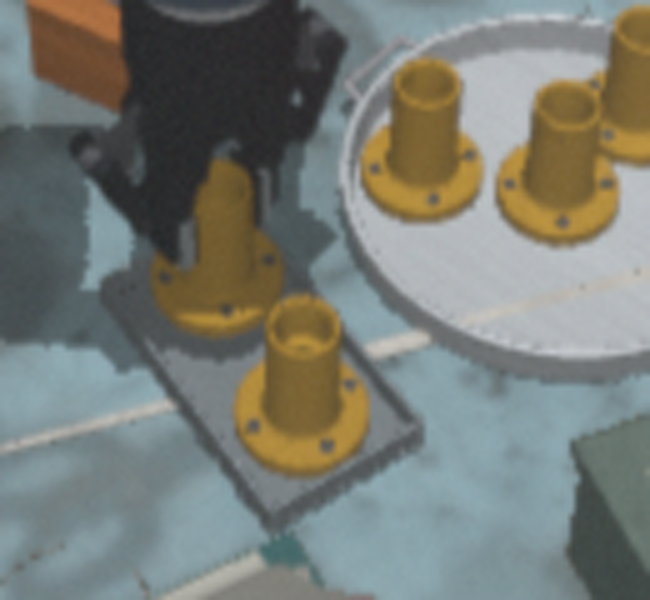

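```bash
python3 -m inch '[{"gripper":0.028,"tx":0,"ty":0,"tz":0.008,"spin":0},{"gripper":0.028,"tx":0,"ty":0,"tz":0.006,"spin":0},{"gripper":0.028,"tx":0,"ty":0,"tz":0.003,"spin":0},{"gripper":0.028,"tx":0,"ty":0,"tz":0.002,"spin":0},{"gripper":0.028,"tx":0,"ty":0,"tz":0.001,"spin":0},{"gripper":0.028,"tx":0,"ty":0,"tz":0.001,"spin":0},{"gripper":0.028,"tx":0,"ty":0,"tz":0.0008,"spin":0},{"gripper":0.028,"tx":0,"ty":0,"tz":0,"spin":0}]'
```

```text
clock: 59.4
eef_pos: [364.6, -236.5, 41.3]
tcp_rot: [3.142, 0.0, 1.57]
contact_force: [-3.0, 1.3, 8.2]
opening: 0.413
```

Seated. Release, lift clear and check.

```bash
python3 -m inch '[{"gripper":0.055,"tx":0,"ty":0,"tz":0,"spin":0},{"gripper":0.055,"tx":0,"ty":0,"tz":0,"spin":0},{"gripper":0.055,"tx":0,"ty":0,"tz":0,"spin":0},{"gripper":0.055,"tx":0,"ty":0,"tz":0,"spin":0},{"gripper":0.055,"tx":0,"ty":0,"tz":0,"spin":0},{"gripper":0.055,"tx":0,"ty":0,"tz":-0.01,"spin":0},{"gripper":0.055,"tx":0,"ty":0,"tz":-0.03,"spin":0},{"gripper":0.055,"tx":0,"ty":0,"tz":-0.04,"spin":0}]';python3 -m inch '[{"gripper":0.06,"tx":0,"ty":0,"tz":-0.05,"spin":0},{"gripper":0.06,"tx":0,"ty":0,"tz":-0.05,"spin":0},{"gripper":0.06,"tx":0,"ty":0,"tz":-0.05,"spin":0},{"gripper":0.06,"tx":0.03,"ty":0,"tz":-0.02,"spin":0},{"gripper":0.06,"tx":0.04,"ty":0,"tz":0,"spin":0},{"gripper":0.06,"tx":0.04,"ty":0,"tz":0,"spin":0},{"gripper":0.06,"tx":0.04,"ty":0,"tz":0,"spin":0},{"gripper":0.06,"tx":0.04,"ty":0,"tz":0,"spin":0}]'; python3 -m inch '[{"gripper":0.06,"tx":0.04,"ty":0,"tz":0,"spin":0},{"gripper":0.06,"tx":0.04,"ty":0,"tz":0,"spin":0},{"gripper":0.06,"tx":0.04,"ty":0,"tz":0,"spin":0},{"gripper":0.06,"tx":0.04,"ty":0,"tz":0,"spin":0},{"gripper":0.06,"tx":0.03,"ty":0,"tz":0,"spin":0},{"gripper":0.06,"tx":0,"ty":0,"tz":0,"spin":0},{"gripper":0.06,"tx":0,"ty":0,"tz":0,"spin":0},{"gripper":0.06,"tx":0,"ty":0,"tz":0,"spin":0}]'; python3 - <<'E'
from h import *
st();snap("scene","s27",(130,345,200,450),3);snap("top","t27",(160,300,200,460),3)
E
```

```text
clock: 60.2
eef_pos: [363.4, -235.7, 121.0]
tcp_rot: [-3.139, -0.002, 1.57]
contact_force: [1.4, -0.5, 0.4]
opening: 0.647
clock: 61.0
eef_pos: [364.1, -45.0, 291.5]
tcp_rot: [3.14, 0.0, 1.569]
contact_force: [0.6, -0.3, 0.1]
opening: 0.703
clock: 61.8
eef_pos: [364.7, 142.8, 290.9]
tcp_rot: [-3.142, 0.0, 1.57]
contact_force: [-0.2, -0.3, -0.0]
opening: 0.702
t 61.8 eef [364.7 142.8 290.9] yaw [-1.800e+02  2.000e-02  8.994e+01] F [-0.2 -0.3 -0. ] op 0.702
```

View pics/s27.png

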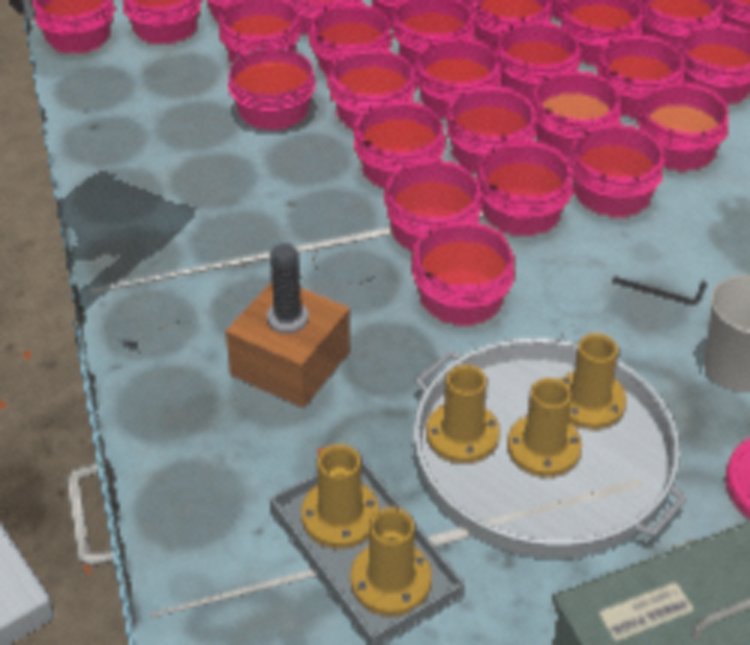

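View pics/t27.png

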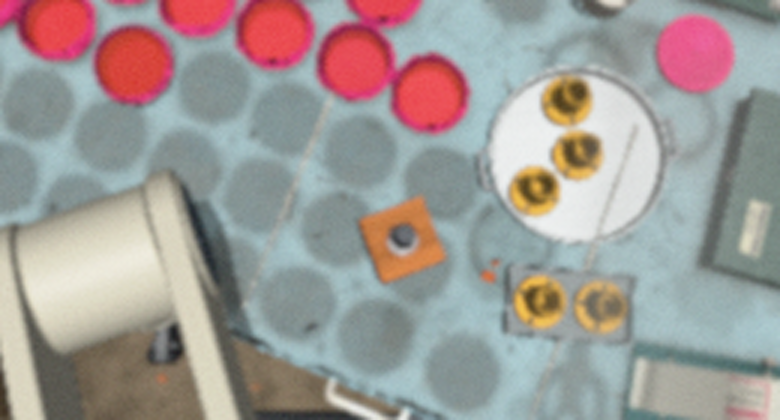

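```bash
python3 -c "
from rig import sign_off;print(sign_off())"
```

```text
the job is handed in; nothing more can be done
None
```

The job is done and handed in at about 62 s on the robot's clock, well inside the 210 s limit.

- **Gauging:** three bushes were in the row, tried from left to right. The gauge stuck about 26 mm deep in the left one and the right one. In the middle one it went in to the collar, stopping 45 mm deep. The highest push at a stop was about 25 N.
- **Gauge:** it is back upright in the stand.
- **Packing:** the middle bush stands on the pan floor in a free outer place. The left and right bushes stand side by side in the grey tray.
- **Knocked bush:** the left bush had shifted about 27 mm when I came back to collect it. I measured it again and picked it up from the new place.

**Last checks:** the final scene and top pictures show all of them upright, and the bushes already in the pan and everything else in view undisturbed. Measured in the top picture, the packed bush is as far from the middle one as the bush packed there before, and 120° from it.

**One disagreement:** the scene camera put things in the pan up to about 8 mm from where the wrist camera did. I used the wrist camera for positions and the scene camera only to compare distances between things, where the two agreed.

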